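Load, pin and pump a cartridge press

TASK

Stand all the white cartridges that are on the bench upright in the pockets of the press, one to a pocket, then break the lid stay at its red knuckle and lower the lid gently until it is fully shut. Push the yellow-handled pin fully home from the front through the holes of the upright bracket and of the lid's lug behind it, then pump the lever through three full strokes, all the way down and all the way back up each time. Leave the other things on the bench where they are.

Things in the scene. Friction and masses are not known exactly. Their poses are not given: they have to be found in the camera images.
- press: Beige hand-pumped cartridge press, fixed. Origin: on the bench under its chamber, 75 mm behind the outer face of the front wall, midway across; x points to its rear (hinge side; front = -x), y to its left, z up. Chamber: open box 160 (x) by 200 (y) mm outside, walls 5 mm front and back, 10 mm at the sides, rim 78 mm over the bench. Pump lever on the left (+y) side, lid stay on the right (-y) side.
- pockets (a point): Centre of the row of four pockets in the chamber, on the floor (20 mm over the bench), axes as the press. Pockets centred at y = -66, -22, 22, 66 mm from here, each 44 mm (press x) by 40 mm (press y), between ribs 18 mm high. Any cartridge may go in any pocket, its 32 mm side along press x.
- cart1: White cartridge with a green band and top dot: solid block 32 (its x) by 28 (its y) by 46 mm high, 70 g, upright on the bench at the start (blue mat, flat). Origin: centre of its underside. May be absent (None).
- cart2: White cartridge with a green band and top dot: solid block 32 (its x) by 28 (its y) by 46 mm high, 70 g, upright on the bench at the start (blue mat, flat). Origin: centre of its underside. May be absent (None).
- cart3: White cartridge with a green band and top dot: solid block 32 (its x) by 28 (its y) by 46 mm high, 70 g, upright on the bench at the start (blue mat, flat). Origin: centre of its underside. May be absent (None).
- cart4: White cartridge with a green band and top dot: solid block 32 (its x) by 28 (its y) by 46 mm high, 70 g, upright on the bench at the start (blue mat, flat). Origin: centre of its underside. May be absent (None).
- lid (a joint): Angle of the clear lid about its hinge: 0 = held open by the stay (86 degrees above level), grows as it closes, 1.50 = fully shut (level, stopped by the rim). 350 g with a stiff friction hinge (0.42 Nm): it stays where it is left and must be moved all the way; it needs about 3 to 5 N at the handle. It cannot be closed while the stay is locked.
- lid_hinge (a point): On the lid's hinge axis (along press y), above the rear wall of the chamber, 85 mm behind the press origin and 82 mm over the bench.
- lid_handle (a point): Middle of the free part of the orange round handle bar, 12 mm thick, along press y, 80 mm clear between its two 10 mm end posts, 205 mm from the hinge in the plane of the lid and 40 mm beyond the lid's edge: it points up when the lid is open and to the front when it is shut, then 82 mm over the bench. Fingers can straddle it from above the whole way.
- stay (a joint): Fold angle at the knuckle of the lid stay: 0 = straight, locked just over centre against a stop; about 2.5 when the lid is shut. 5 to 10 N straight down on the knuckle breaks it; push it about 20 mm down (past 0.35), then it follows the lid. Links 94 mm long; the lower one turns about a pivot 66 mm in front of the press origin, 62 mm up, so the knuckle swings down and rearward.
- stay_knuckle (a point): About the middle of the length of the red round knob at the knuckle of the stay: 20 mm thick, 46 mm long, axis along press y, sticking out to the right of the stay, with free space above. Push it down from above.
- lug_hole (a point): Front mouth of the 13 mm square hole in the bright steel lug, a 10 mm plate that stands on the outside of the lid at its front edge. With the lid shut the hole is level, runs along press x, 106 mm over the bench, in line with the bracket hole 5 mm in front of it.
- bracket_hole (a point): Front mouth of the 13 mm square hole through the dark steel bracket, a fixed upright plate 12 mm thick and 36 mm wide on the front of the chamber, its top 126 mm over the bench. The hole runs along press x, 106 mm over the bench; the point has the axes of the press. The rear face of the lug is 27 mm behind this mouth when the lid is shut.
- pin: Loose retaining pin lying on the bench: yellow square handle 36 mm long (its x), 16 by 16 mm, and a round steel shank 10 mm thick and 36 mm long on the handle's +x end with a tapered tip. 60 g. Origin: under the middle of the handle, on its underside; x points to the tip. It may lie on any of its four sides.
- pin_tip (a point): End of the pin's shank, on its axis, 54 mm from the middle of the handle. Home: the handle's shoulder is up against the bracket, so the tip is 36 mm behind the bracket hole's mouth, 9 mm out of the lug.
- lever (a joint): Angle of the sprung pump lever: 0 = raised at rest, 0.80 = fully down at its stop. The spring brings it back up by itself in under a second; it takes about 5 N at the handle to start and 10 N at the bottom, pushing down.
- lever_pivot (a point): Pivot of the lever, axis along press y, 115 mm over the bench.
- lever_handle (a point): Centre of the black round cross-bar at the end of the lever: 22 mm thick, 70 mm long, along press y, 160 mm from the pivot toward the front; raised it stands 0.6 rad above level, fully down 0.2 rad below level. Push it down from above.
- bottle: Bystander: amber bottle, 60 mm wide, 150 mm high. Leave it alone.
- jar: Bystander: clear jar, 48 mm wide, 55 mm high, in front of the press. Leave it alone.
- tipbox: Bystander: blue tip box 80 by 120 by 53 mm. Leave it alone.
- beaker: Bystander: glass beaker 70 mm wide, 90 mm high. Leave it alone.
- marker: Bystander: red marker pen 130 mm long, 14 mm thick, lying. Leave it alone.
- driver: Bystander: screwdriver with a green handle, lying. Leave it alone.

How it is judged (in metres and radians):
On the way, in this order (a step that is already met when the one before it is completed fails the run):
1. every cartridge stands in a pocket of the press while the lid is still held up by its stay (x of cart1 in the frame of press between -0.018 and 0.01 m and y of cart1 in the frame of press between -0.085 and 0.085 m and z of cart1 in the frame of press between 0.014 and 0.027 m and angle between each of cart1, cart2, cart3, cart4's own z axis and vertical below 0.15 rad and x of cart2 in the frame of press between -0.018 and 0.01 m and y of cart2 in the frame of press between -0.085 and 0.085 m and z of cart2 in the frame of press between 0.014 and 0.027 m and x of cart3 in the frame of press between -0.018 and 0.01 m and y of cart3 in the frame of press between -0.085 and 0.085 m and z of cart3 in the frame of press between 0.014 and 0.027 m and x of cart4 in the frame of press between -0.018 and 0.01 m and y of cart4 in the frame of press between -0.085 and 0.085 m and z of cart4 in the frame of press between 0.014 and 0.027 m and value of joint lid below 0.1 rad and value of joint stay below 0.2 rad), for 0.3 s.
2. the stay is broken at its knuckle while the lid is still up (value of joint stay above 0.35 rad and value of joint lid below 0.8 rad), for 0.05 s.
3. the lid is shut (value of joint lid above 1.465 rad), for 0.3 s.
4. the pin is home through bracket and lug (value of joint lid above 1.465 rad and x of pin_tip in the frame of bracket_hole between 0.03 and 0.045 m and y of pin_tip in the frame of bracket_hole between -0.006 and 0.006 m and z of pin_tip in the frame of bracket_hole between -0.006 and 0.006 m and angle between the x axis of pin and the x axis of press, either way round below 0.2 rad), for 0.3 s.
5. first stroke: lever fully down (0.72 rad or more) (value of joint lever above 0.72 rad and value of joint lid above 1.465 rad), for 0.05 s.
6. first stroke: lever back up (under 0.08 rad) (value of joint lever below 0.08 rad), for 0.05 s.
7. second stroke: lever fully down (0.72 rad or more) (all of step 5), for 0.05 s.
8. second stroke: lever back up (under 0.08 rad) (value of joint lever below 0.08 rad), for 0.05 s.
9. third stroke: lever fully down (0.72 rad or more) (all of step 7), for 0.05 s.
10. third stroke: lever back up (under 0.08 rad) (value of joint lever below 0.08 rad), for 0.05 s.
At the end, for the whole second after the job is handed in: Every cartridge present stands upright (0.15 rad) on the floor of a pocket (under 7 mm off it); the lid is shut within 0.035 rad; the pin tip is 30 mm or more past the mouth of the bracket hole, within 6 mm of its axis; the lever is up again (under 0.08 rad) after three full strokes (all of step 4 and x of cart1 in the frame of press between -0.018 and 0.01 m and y of cart1 in the frame of press between -0.085 and 0.085 m and z of cart1 in the frame of press between 0.014 and 0.027 m and angle between each of cart1, cart2, cart3, cart4's own z axis and vertical below 0.15 rad and x of cart2 in the frame of press between -0.018 and 0.01 m and y of cart2 in the frame of press between -0.085 and 0.085 m and z of cart2 in the frame of press between 0.014 and 0.027 m and x of cart3 in the frame of press between -0.018 and 0.01 m and y of cart3 in the frame of press between -0.085 and 0.085 m and z of cart3 in the frame of press between 0.014 and 0.027 m and x of cart4 in the frame of press between -0.018 and 0.01 m and y of cart4 in the frame of press between -0.085 and 0.085 m and z of cart4 in the frame of press between 0.014 and 0.027 m and value of joint lever below 0.08 rad); the robot touches nothing.
It fails at once if the lid slams: closing faster than 1.2 rad/s in the last 0.4 rad (value of joint lid above 1.1 rad and velocity of joint lid above 1.2 rad/s).
It fails at once if the lever is pumped before the lid is shut (value of joint lever above 0.5 rad and value of joint lid below 1.4 rad).
It fails at once if a bystander is moved more than 30 mm (distance of any of bottle, jar, tipbox, beaker, marker, driver from where it was at the start of the episode above 0.03 m).
It fails at once if a bottle, jar or beaker is tipped over (angle between any of bottle, jar, beaker's own z axis and vertical above 0.5 rad).
Of cart1, cart2, cart3, cart4 only 2 to 4 are there at a start; the rules pass over those that are not, and their reading is None.
At some moment in a run one of cart1, cart2, cart3, cart4, pin may be knocked a few centimetres aside while the robot is not near it.
Once in a run the grip may slacken for a moment while it holds something.
It also fails if it takes over 210 s, if anything falls off the work surface, if the arm or the gripper's body presses on something with over 40 N, if the wrist force passes 120 N, or if a joint passes its speed limit or range.

ROBOT

A 7-joint arm with a two-finger parallel gripper is mounted at the origin on the work surface. World frame = base frame: x ahead of the robot, y to its left, z up, the work surface at z = 0. Lengths are in mm, angles in rad, forces in N, time in s.
With the tool pointing down it reaches from about 425 to 875 mm from the base axis. Payload 9.9 kg.
Tool frame: the origin (TCP) lies at the very end of the fingers, on their centre line; the grasp point (between the pads) lies behind it (robot.grasp_offset is the z of the grasp point in the tool frame, in mm); z points along the fingers, y is the direction in which the jaws open and shut (so a half turn about z gives the same grasp; the last joint's range is limited). The gripper opens to 85 mm and grips with 20 to 120 N. Pads are 22 mm wide; open, the fingers measure 114 mm over their backs; the gripper's body (76 mm by 85 mm) begins 54 mm behind the grasp point. The pads swing forward as they close: fully open they stand 13 mm farther back than shut.
Start: joints at [-1.245, 0.576, 0.025, 1.437, -0.015, 1.129, -0.057], TCP at [268.931, 619.117, 231.289] pointing down, gripper open.
Joint ranges: [-2.76, 2.76], [-0.34, 2.15], [-1.52, 1.57], [0.19, 2.46], [-1.09, 4.23], [0.17, 1.99], [-2.82, 2.82]. Speed limits (rad/s): [2.22, 2.22, 3.01, 3.01, 3.14, 3.14, 3.14].

INTERFACE

Orientations are given as a unit quaternion [x, y, z, w].
In Python, from cell import robot, vision, finder gives the robot as it stands. The module is installed in compiled form; this text tells all that it offers.
- The arm moves only by the tool send_rows, never from a script. Its argument "increments" is a list of rows, each a list of 6 numbers: the shift along the world's x, y, z in cm, then the turn, a rotation vector about the world's x, y, z in rad. In form: [[dx, dy, dz, wx, wy, wz], ...]. A call has 1 to 8 rows; each row is the pose to reach, as a shift and turn from the pose measured when the call began; what a row does not reach only later rows make up. A row lasts 1/8 s, in which the tool goes at most 62.5 mm and 10.7 degrees, less where a joint would pass 70% of its speed; a pose out of reach is approached as far as the arm can. A call with a gripper value outside its range is refused whole. "grip" is the opening in per cent of the stroke, from 0 (shut) to 100 (fully open), set as the call begins (left out, the last holds). The fingers move at their own pace and stop on an object; the grip force is fixed at half the most. Time passes only in rows, so rows that repeat a pose let the fingers close. It gives the time, the measured TCP pose, the force and the opening at its end, in the units of the state.
- robot.sense(): the state, without advancing time (a new reading comes with each control period).
- vision.read_camera(name): name is "scene" or "top"; returns a dict with "image" (384x512x3 uint8, blue, green, red), "vfov" (degrees; the focal length in pixels is half the picture's height over the tangent of half this angle, whatever the lens; pixels are square), "cx", "cy" (the principal point, pixels), "dist_coeffs" ([k1, k2, p1, p2, k3] as OpenCV has them; the pictures are not rectified), "R" (3x3) and "t" (3): a world point X has camera coordinates R X + t. Camera axes: x right, y down, z forward; pixel columns grow to the right and rows downward; lengths in mm; the calibration is good to about 2 mm. A picture is of the moment at which its call begins. There is no depth.
- robot.finish_job(): hands the job in, once; it reports no verdict.
Trained networks look in a picture, given as the dict that the camera call returned (one of the last four; its "shot" number tells which), for a name from the list of things; names that differ only in an ending like _2 or _b are one class to them, and where a whole thing is asked for, a point or a joint stands for the part that bears it (a point fixed in the world has none). Each returns a list of dicts, best first, with "score" (0 to 1); they miss things now and then, are a little off and sometimes report something else, mostly with a low value. They report only what shows in the picture. A call takes as long as a camera call.
- finder.cut_out(picture, label): "pixels" (384x512 bool, what is visible of it) and "rect" ([left, top, width, height] as shares, 0 to 1, of the picture: columns of its width, rows of its height, round what is visible of it).
- finder.place_of(picture, label): "location" ([column, row] as shares, 0 to 1, of the picture: columns of its width, rows of its height: a listed point, or the origin of a listed thing).
The state is a dict: "clock": time; "joints": joint angles; "joint_velocities": joint speeds; "joint_efforts": joint torques, N m; "tool_pos": TCP position; "ee_rot": TCP orientation; "ft_force": force on the tool from outside, world axes, zero at the start; "moment": the same for the moment, N m; "finger_gap": opening from 0.0 (shut) to 1.0 (fully open).
Only numpy, scipy, OpenCV 4.12 (cv2) and the standard library are available. Lean on these libraries where they do the work, as an engineer would, in place of code of your own. Each camera call takes 0.05 s, during which the arm holds its last target.

## Working session

There is one attempt and no reset: what is moved stays moved. The work goes in short steps, Python scripts to look and compute and a tool call to move; the robot and the scene stay as the last step left them, time stands still between calls to the robot, and variables do not carry over. Pictures are saved under pics/ and viewed, and the job is handed in when it is done.

Besides the shell and the picture viewer there is one more tool, called after ">>>" in YAML: its name, and indented under it one key for each argument. send_rows: Moves the arm, as the interface text tells. Its arguments: {"type":"object","properties":{"increments":{"type":"array","items":{"type":"array","items":{"type":"number"}}},"grip":{"type":"number"}},"required":["increments"]}

```bash
mkdir -p pics; ls; cat > h.py <<'E'
import numpy as np, cv2
from cell import robot, vision, finder
def cam(n): return vision.read_camera(n)
def K(p):
    f=p["image"].shape[0]/2/np.tan(np.radians(p["vfov"])/2)
    return np.array([[f,0,p["cx"]],[0,f,p["cy"]],[0,0,1]])
def proj(p,X):
    R=np.array(p["R"]);t=np.array(p["t"]).reshape(3)
    o,_=cv2.projectPoints(np.atleast_2d(np.array(X,float)),cv2.Rodrigues(R)[0],t,K(p),np.array(p["dist_coeffs"],float))
    return o.reshape(-1,2)
def ray(p,uv):
    R=np.array(p["R"]);t=np.array(p["t"]).reshape(3)
    n=cv2.undistortPoints(np.array(uv,float).reshape(-1,1,2),K(p),np.array(p["dist_coeffs"],float)).reshape(-1,2)
    d=np.c_[n,np.ones(len(n))]@R
    return -R.T@t,d/np.linalg.norm(d,axis=1)[:,None]
def atz(p,uv,z):
    c,d=ray(p,uv); return c+d*((z-c[2])/d[:,2])[:,None]
def tri(p1,u1,p2,u2):
    c1,d1=ray(p1,u1);c2,d2=ray(p2,u2);d1=d1[0];d2=d2[0]
    A=np.c_[d1,-d2];s=np.linalg.lstsq(A,c2-c1,rcond=None)[0]
    a=c1+d1*s[0];b=c2+d2*s[1];return (a+b)/2,np.linalg.norm(a-b)
def place(p,l):
    return [(round(r["score"],2),np.array(r["location"])*[p["image"].shape[1],p["image"].shape[0]]) for r in finder.place_of(p,l)]
def save(p,n,s=1.5): cv2.imwrite(f"pics/{n}.png",cv2.resize(p["image"],None,fx=s,fy=s,interpolation=cv2.INTER_CUBIC))
E
python3 - <<'E'
from h import *
np.set_printoptions(precision=1,suppress=True)
s=robot.sense();print(s,robot.grasp_offset)
a=cam("scene");b=cam("top");save(a,"s0");save(b,"t0")
for l in ["press","pockets","cart1","pin","pin_tip","lid_handle","lid_hinge","stay_knuckle","lug_hole","bracket_hole","lever_handle","lever_pivot","jar","bottle","tipbox","beaker","marker","driver"]:
    A=place(a,l);B=place(b,l);print(l,A[:5],B[:5])
    if A and B: print("   tri",tri(a,A[0][1],b,B[0][1]))
for p in(a,b):print(p["vfov"],p["dist_coeffs"],-np.array(p["R"]).T@np.array(p["t"]))
E
```

```text
pics
{'clock': 0.0, 'joints': array([-1.2,  0.6,  0. ,  1.4, -0. ,  1.1, -0.1]), 'joint_velocities': array([-0., -0.,  0., -0.,  0.,  0., -0.]), 'joint_efforts': array([  0. , -76.6,   2.3, -28.6,   0. ,   0. ,  -0. ]), 'tool_pos': array([268.7, 618.7, 230.5]), 'ee_rot': array([ 0.2,  1. , -0. , -0. ]), 'ft_force': array([ 0.4, -0.8,  0.6]), 'moment': array([-0.,  0., -0.]), 'finger_gap': 0.9989209403303159} -18.700000000000003
press [(0.63, array([287. , 227.5])), (0.56, array([262.2, 269.1]))] [(0.58, array([260.9, 172. ]))]
   tri (array([598.9,  60.6, 158.3]), np.float64(68.56874396335182))
pockets [] [(0.56, array([255.4, 171.7]))]
cart1 [(0.73, array([186.8, 216.4])), (0.48, array([166.5, 193.4]))] [(0.63, array([363.8, 218.7])), (0.59, array([333.5, 198.4])), (0.24, array([380.1, 262.1]))]
   tri (array([ 457.5, -339.8,  -93.4]), np.float64(79.95978253988017))
pin [(0.66, array([348.7, 216.2]))] [(0.48, array([193.8, 243.8]))]
   tri (array([374.5, 281.1,  -0.2]), np.float64(12.053975510942696))
pin_tip [(0.61, array([356.4, 225.4]))] [(0.65, array([187.7, 232.2])), (0.24, arr
[... 1741 characters left out ...]
rray([623.7, 444. ,  25.2]), np.float64(16.20015349081554))
beaker [(0.98, array([171.1, 166.4])), (0.69, array([276.7, 250.7]))] [(0.56, array([376. , 259.5]))]
   tri (array([ 299.8, -404.1,  -17.5]), np.float64(15.735327098226934))
marker [(0.48, array([294.9, 206.6]))] [(0.7, array([244.4, 243. ]))]
   tri (array([373.5,  91.6, -10.7]), np.float64(11.874269344455463))
driver [(0.81, array([159.4, 257.9]))] [(0.74, array([260.4, 172.7])), (0.58, array([150.8, 178.1])), (0.48, array([343.1, 159.3]))]
   tri (array([ 692.7, -108.5,   86.3]), np.float64(309.228529228733))
46.344732789358574 [-0.  0.  0.  0.  0.] [1377.   198.9 1219.2]
49.39433624324816 [0. 0. 0. 0. 0.] [ 214.9   15.5 1572.7]
```

View pics/s0.png

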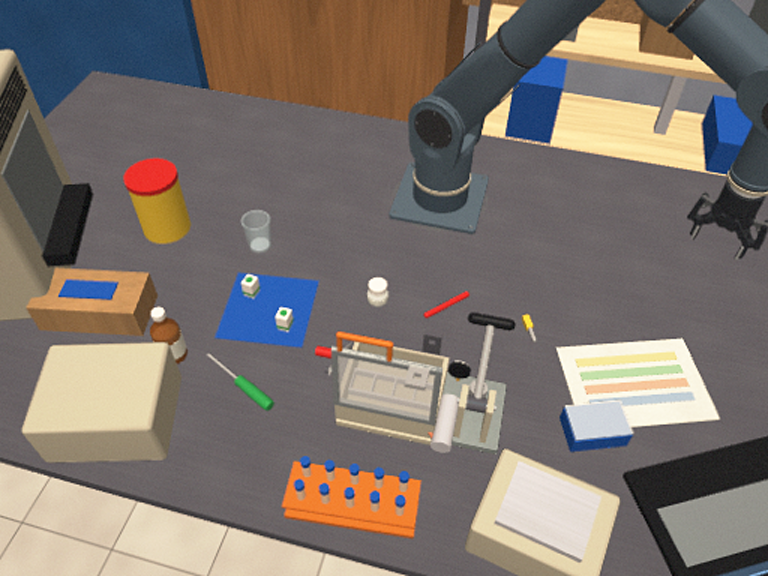

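View pics/t0.png

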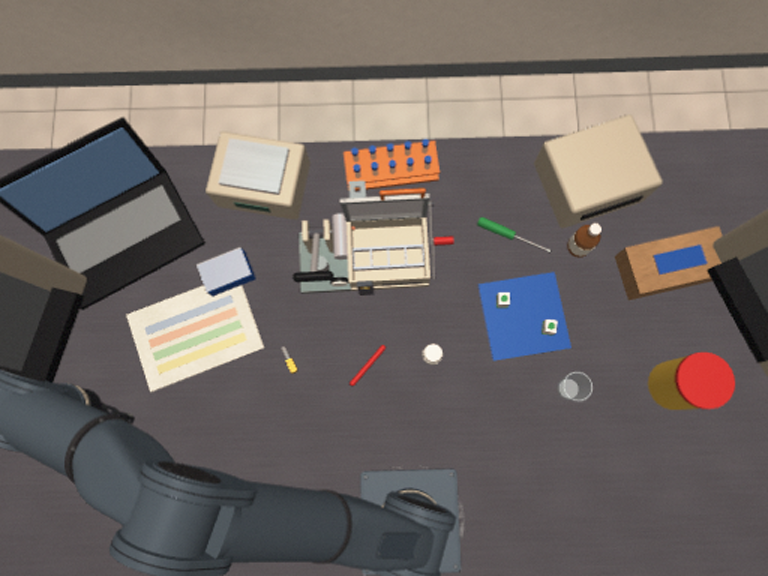

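```bash
python3 - <<'E'
from h import *
a=cam("scene");b=cam("top")
import pickle;pickle.dump((a,b),open("p0.pkl","wb"))
def crop(p,x0,y0,x1,y1,n,s): cv2.imwrite(f"pics/{n}.png",cv2.resize(p["image"][y0:y1,x0:x1],None,fx=s,fy=s,interpolation=cv2.INTER_CUBIC))
crop(b,190,110,310,210,"t_press",6.5)
crop(a,200,190,350,305,"s_press",5)
crop(b,310,175,390,245,"t_mat",7)
crop(b,170,220,220,260,"t_pin",12)
E
```

```text
(no output)
```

View pics/t_press.png

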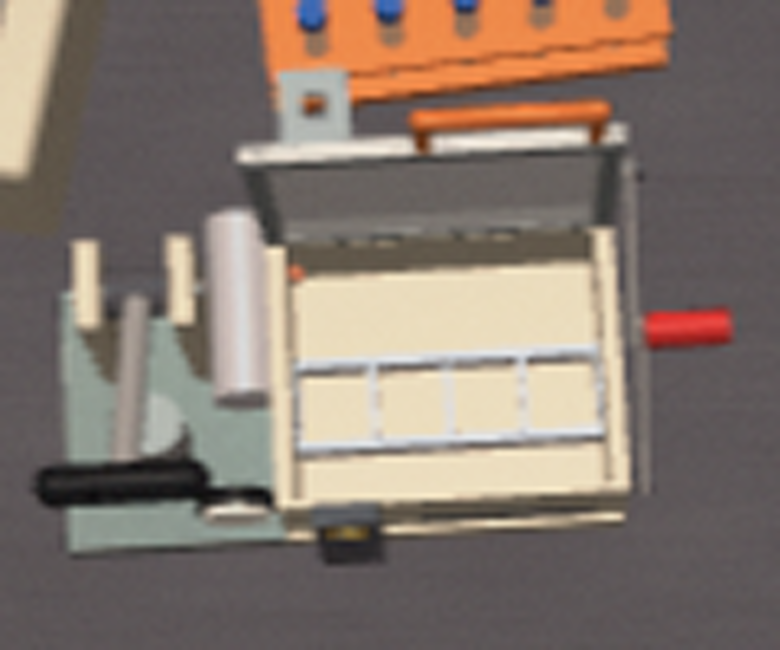

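View pics/s_press.png

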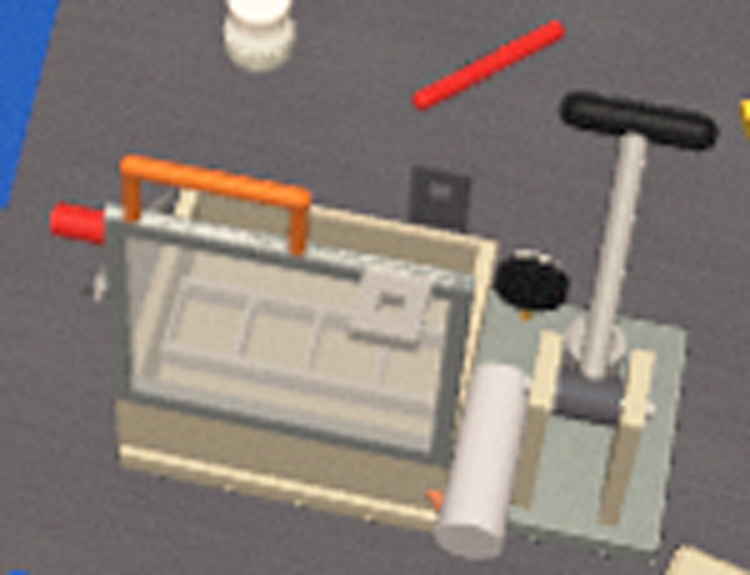

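View pics/t_mat.png

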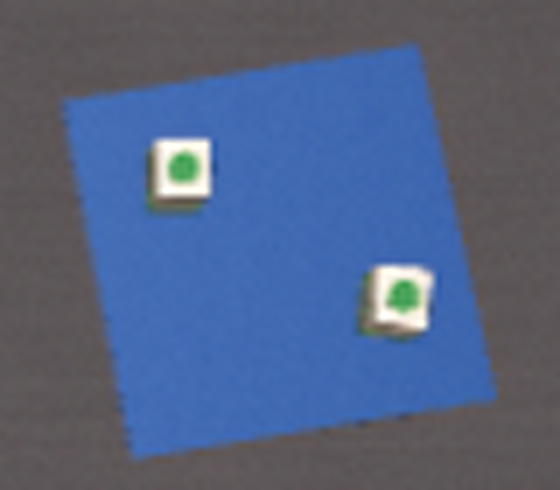

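View pics/t_pin.png

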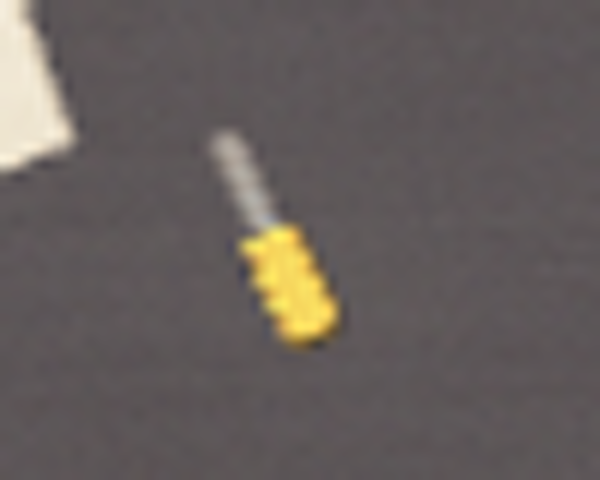

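```bash
cat > fit.py <<'E'
from h import *
import pickle
from scipy.optimize import least_squares
np.set_printoptions(precision=1,suppress=True)
a,b=pickle.load(open("p0.pkl","rb"))
T=lambda u,v:((u+.5)/6.5-.5+190,(v+.5)/6.5-.5+110)
S=lambda u,v:((u+.5)/5-.5+200,(v+.5)/5-.5+190)
obs=[(b,(-75,-100,78),T(628,490)),(b,(-75,100,78),T(284,503)),(b,(85,100,78),T(266,246)),
(a,(-75,-100,78),S(186,190)),(a,(-75,100,78),S(498,240)),
# handle bar centre at lid 86deg
(b,(85-205*np.cos(np.radians(86)),None,82+205*np.sin(np.radians(86))),T(511,115)),
(b,('pk',0,20+18),T(450,400)),
(b,('pk',-88,38),T(602,394)),(b,('pk',88,38),T(300,406)),
]
def W(q,P): 
    c,s=np.cos(q[2]),np.sin(q[2]);return [q[0]+c*P[0]-s*P[1],q[1]+s*P[0]+c*P[1],P[2]]
def res(q,full=False):
    r=[]
    for p,P,u in obs:
        P=list(P)
        if P[0]=='pk':P[0]=q[3]
        if P[1] is None:P[1]=q[4]
        r.append(proj(p,W(q,P))[0]-u)
    return np.array(r) if full else np.ravel(r)
if __name__=="__main__":
    s=least_squares(res,[620,30,0.05,-4,0],loss="soft_l1");print(s.x,s.x[2]);print(res(s.x,True))
    q=s.x;np.save("press.npy",q)
    inv=lambda X:(np.array([[np.cos(q[2]),np.sin(q[2])],[-np.sin(q[2]),np.cos(q[2])]])@(np.array(X[:2])-q[:2]),X[2])
    for n,X in dict(bracket=[548.9,85.2,95.8],knuckle=[649.4,-97.7,124.3],lug=[740.3,90.2,251.5],piv=[690.9,199.6,119.2],handle=[710.2,.2,287.7]).items():print(n,inv(X))
    print("lever bar",tri(a,[S(638,120)],b,[T(121,483)]),"ends", inv(tri(a,[S(638,120)],b,[T(121,483)])[0]))
    k=tri(a,[S(77,224)],b,[T(690,328)]);print("knuckle",k,inv(k[0]))
    k=tri(a,[S(439,190)],b,[T(352,530)]);print("bracket",k,inv(k[0]))
    # carts: top centers z=46
    M=lambda u,v:((u+.5)/7-.5+310,(v+.5)/7-.5+175)
    print("carts",atz(b,[M(184,168),M(403,295)],46), [r[0] for r in [atz(a,[(250/1.5,281/1.5)],46),atz(a,[(284.5/1.5,310/1.5)],46)]])
    P=lambda u,v:((u+.5)/12-.5+170,(v+.5)/12-.5+220)
    print("pin tip,handle ends",atz(b,[P(226,137)],8),atz(b,[P(270,236),P(310,330)],14))
E
python3 fit.py
```

```text
[645.5  35.5   0.   -6.1 -40.1] 0.03708198066793316
[[ 0.7 -0.4]
 [-0.6  1. ]
 [ 0.1 -0.9]
 [-0.1 -1.2]
 [ 0.1  0.6]
 [ 0.   0. ]
 [ 0.   0. ]
 [-0.3 -0.5]
 [ 0.   0.5]]
bracket (array([-94.7,  53.3]), 95.8)
knuckle (array([  -1. , -133.2]), 124.3)
lug (array([96.8, 51.2]), 251.5)
piv (array([ 51.5, 162.3]), 119.2)
handle (array([ 63.4, -37.7]), 287.7)
lever bar (array([553. , 202.7, 207.6]), np.float64(3.699096555227473)) ends (array([-86.2, 170.5]), np.float64(207.5734290736259))
knuckle (array([ 653.5, -104.6,  127. ]), np.float64(9.945767683791725)) (array([   2.8, -140.3]), np.float64(127.0227946216171))
bracket (array([549.9,  90.6,  95.9]), np.float64(1.1164872894616398)) (array([-93.4,  58.6]), np.float64(95.933206675252))
carts [[ 522.9 -249.3   46. ]
 [ 451.4 -360.2   46. ]] [array([ 454.1, -357.8,   46. ]), array([ 514.4, -250.3,   46. ])]
pin tip,handle ends [[421.9 306.6   8. ]] [[389.8 291.4  14. ]
 [360.3 278.7  14. ]]
```

```bash
cat > cfit.py <<'E'
from h import *
from scipy.optimize import minimize
def box(x,y,th,L=32,W=28,H=46,z=0):
    c,s=np.cos(th),np.sin(th)
    return np.array([[x+c*i*L/2-s*j*W/2,y+s*i*L/2+c*j*W/2,z+k*H] for k in(0,1) for i,j in((1,1),(1,-1),(-1,-1),(-1,1))])
def soft(p,x0,y0,w,h,poly,ss=8):
    m=np.zeros((h*ss,w*ss),np.uint8)
    q=((poly-[x0,y0]+.5)*ss-.5)
    cv2.fillConvexPoly(m,cv2.convexHull(np.round(q*16).astype(np.int32)),255,shift=4)
    return cv2.resize(m,(w,h),interpolation=cv2.INTER_AREA)/255.
def fitcart(pics,xy,H=46):
    obs=[]
    for p in pics:
        u=proj(p,[xy[0],xy[1],23])[0];x0,y0=int(u[0])-14,int(u[1])-14
        im=p["image"][y0:y0+28,x0:x0+28].astype(float)
        # blueness ratio: mat has R/B low
        r=im[:,:,2]/(im[:,:,0]+1e-3)
        g=np.abs(im).sum(2)
        bg=np.median(r); f=np.clip((r-bg)/(0.75-bg),0,1)
        obs.append((p,x0,y0,f))
    def cost(q):
        return sum(((soft(p,x0,y0,28,28,proj(p,box(*q)))-f)**2).sum() for p,x0,y0,f in obs)
    best=[]
    for th in np.arange(-90,90,15):
        s=minimize(cost,[xy[0],xy[1],np.radians(th)],method="Nelder-Mead",options=dict(initial_simplex=np.array([[xy[0],xy[1],np.radians(th)],[xy[0]+6,xy[1],np.radians(th)],[xy[0],xy[1]+6,np.radians(th)],[xy[0],xy[1],np.radians(th+8)]])))
        best.append((s.fun,s.x[0],s.x[1],np.degrees(s.x[2])))
    best.sort();return best
if __name__=="__main__":
    import pickle
    np.set_printoptions(precision=2,suppress=True)
    a,b=pickle.load(open("p0.pkl","rb"))
    for xy in((519,-250),(453,-359)):
        for pp in((a,b),(b,),(a,)):
            print(np.array(fitcart(pp,xy)[:4]))
E
python3 cfit.py
```

```text
[[  55.82  523.32 -250.93   -2.14]
 [  56.02  522.97 -250.85   -1.3 ]
 [  56.03  523.1  -250.93   -0.77]
 [  56.07  523.44 -250.75   -1.36]]
[[  45.94  523.69 -249.34   -3.24]
 [  45.94  523.72 -249.21   -1.94]
 [  45.94  523.71 -249.21   -1.95]
 [  45.94  523.72 -249.34   -3.27]]
[[   2.51  521.73 -252.19   -1.21]
 [   2.52  521.72 -252.21   -1.3 ]
 [   2.56  521.83 -252.15   -2.23]
 [   2.57  521.78 -252.35   -2.27]]
[[ 249.95  450.66 -362.3    -6.21]
 [ 249.98  450.76 -362.2    -7.28]
 [ 249.99  450.79 -362.13   -7.44]
 [ 250.04  450.59 -362.34   -6.42]]
[[  43.66  451.51 -360.96  -10.14]
 [  43.67  451.55 -360.98  -10.04]
 [  43.67  451.56 -360.98  -10.05]
 [  43.67  451.58 -360.91   -9.57]]
[[ 198.4   448.85 -363.73   -7.66]
 [ 198.4   448.96 -363.73   -8.09]
 [ 198.4   448.78 -363.67   -7.67]
 [ 198.4   448.97 -363.61   -7.77]]
```

```bash
cat >> h.py <<'E'
from scipy.spatial.transform import Rotation as Ro
def state():
    s=robot.sense();R=Ro.from_quat(s["ee_rot"]);M=R.as_matrix()
    print("t",round(s["clock"],2),"tcp",np.round(s["tool_pos"],1),"yaw_y",round(np.degrees(np.arctan2(M[1,1],M[0,1])),2),"z",np.round(M[:,2],3),"F",np.round(s["ft_force"],1),"gap",round(s["finger_gap"],3),"j",np.round(s["joints"],2))
    return s,M
def go(x,y,z,yaw=None):
    s,M=state();d=(np.array([x,y,z])-s["tool_pos"])/10
    if yaw is None: w=np.zeros(3)
    else:
        t=np.radians(yaw);yy=np.array([np.cos(t),np.sin(t),0]);zz=np.array([0,0,-1.]);T=np.c_[np.cross(yy,zz),yy,zz]
        w=Ro.from_matrix(T@M.T).as_rotvec()
    print("delta cm",np.round(d,2),"rot",np.round(w,3),"rows>=",round(max(np.linalg.norm(d)/6.25,np.degrees(np.linalg.norm(w))/10.7),1))
q=None
def P2W(P):
    q=np.load("press.npy");c,s=np.cos(q[2]),np.sin(q[2])
    return np.array([q[0]+c*P[0]-s*P[1],q[1]+s*P[0]+c*P[1],P[2]])
E
python3 -c "
from h import *
go(450,250,260,30);go(522,-251,120,-2)
for P in [(-6,-22,0),(-6,22,0)]: print(P2W(P))"
```

```text
t 2.0 tcp [268.9 619.1 231.3] yaw_y 66.52 z [-0. -0. -1.] F [ 0.1 -0.   0.2] gap 1.002 j [-1.24  0.58  0.02  1.44 -0.01  1.13 -0.06]
delta cm [ 18.11 -36.91   2.87] rot [ 0.    -0.    -0.637] rows>= 6.6
t 2.0 tcp [268.9 619.1 231.3] yaw_y 66.52 z [-0. -0. -1.] F [ 0.1 -0.   0.2] gap 1.002 j [-1.24  0.58  0.02  1.44 -0.01  1.13 -0.06]
delta cm [ 25.31 -87.01 -11.13] rot [ 0.    -0.    -1.196] rows>= 14.6
[640.29396029  13.27877202   0.        ]
[638.66272704  57.24852387   0.        ]
```

>>> send_rows:
  increments:
    - [2.3,-4.6,0.5,0,0,-0.08]
    - [4.6,-9.2,1,0,0,-0.16]
    - [6.9,-13.9,1.5,0,0,-0.24]
    - [9.1,-18.5,2,0,0,-0.32]
    - [11.3,-23,2.5,0,0,-0.4]
    - [13.6,-27.7,3,0,0,-0.48]
    - [15.9,-32.3,3,0,0,-0.56]
    - [18.1,-36.9,3,0,0,-0.64]
  grip: 65

```text
clock: 3.0
tool_pos: [450.6, 248.6, 261.7]
ee_rot: [0.502, 0.865, 0.0, 0.0]
ft_force: [0.6, 0.5, 0.4]
finger_gap: 0.651
```

```bash
python3 -c "
from h import *
go(522,-251,120,-2)"
```

```text
t 3.0 tcp [450.6 248.6 261.7] yaw_y 29.7 z [ 0.001  0.001 -1.   ] F [0.6 0.5 0.4] gap 0.651 j [-0.78  0.32  0.26  1.82 -0.09  1.02  0.03]
delta cm [  7.14 -49.96 -14.17] rot [-0.     0.001 -0.553] rows>= 8.4
```

>>> send_rows:
  increments:
    - [0,-6,0,0,0,-0.07]
    - [1,-12,0,0,0,-0.14]
    - [2,-18,0,0,0,-0.21]
    - [3,-24,0,0,0,-0.28]
    - [4,-30,0,0,0,-0.35]
    - [5,-36,-2,0,0,-0.42]
    - [6,-42,-5,0,0,-0.49]
    - [7,-47,-9,0,0,-0.55]

```text
clock: 4.0
tool_pos: [520.1, -216.6, 177.1]
ee_rot: [0.719, 0.695, 0.001, 0.001]
ft_force: [0.8, 1.2, 0.5]
finger_gap: 0.652
```

```bash
python3 -c "
from h import *
go(522,-251,60,-2)
b=cam('top');a=cam('scene');save(b,'t1');save(a,'s1')"
```

```text
t 4.0 tcp [ 520.1 -216.6  177.1] yaw_y -1.94 z [ 0.004 -0.001 -1.   ] F [0.8 1.2 0.5] gap 0.652 j [ 0.    0.51  0.47  1.82 -0.29  0.88  0.58]
delta cm [  0.19  -3.44 -11.71] rot [ 0.001  0.004 -0.001] rows>= 2.0
```

View pics/t1.png

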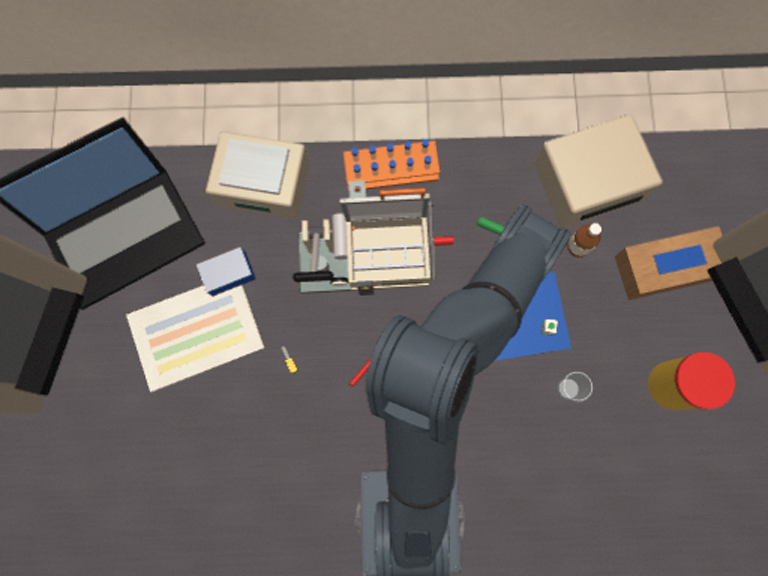

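View pics/s1.png

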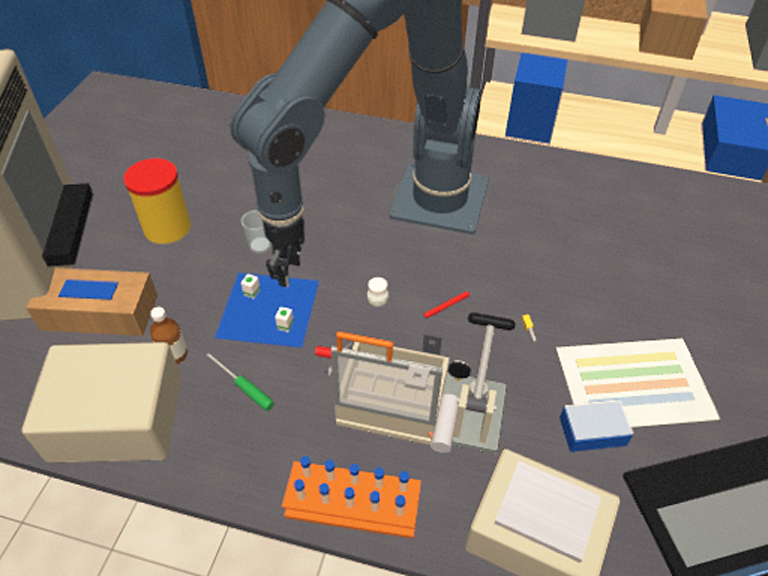

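>>> send_rows:
  increments:
    - [0.2,-1.7,-3,0,0.004,0]
    - [0.2,-3.4,-6,0,0.004,0]
    - [0.2,-3.4,-10,0,0.004,0]
    - [0.2,-3.4,-13,0,0.004,0]
    - [0.2,-3.4,-15,0,0.004,0]
    - [0.2,-3.4,-15.9,0,0.004,0]
    - [0.2,-3.4,-15.9,0,0.004,0]

```text
clock: 4.97
tool_pos: [519.3, -253.6, 14.8]
ee_rot: [0.721, 0.693, -0.004, -0.002]
ft_force: [0.1, -0.2, 0.6]
finger_gap: 0.653
```

>>> send_rows:
  increments:
    - [0,0,0,0,0,0]
    - [0,0,0,0,0,0]
    - [0,0,0,0,0,0]
    - [0,0,0,0,0,0]
    - [0,0,0,0,0,0]
  grip: 10

```text
clock: 5.6
tool_pos: [520.2, -253.9, 16.0]
ee_rot: [0.721, 0.693, -0.003, -0.001]
ft_force: [-0.4, 0.4, 6.6]
finger_gap: 0.364
```

>>> send_rows:
  increments:
    - [0,0,1,0,0,0]
    - [0,0,4,0,0,0]
    - [0,0,9,0,0,0]
    - [0,0,14,0,0,0]
    - [0,3,18,0,0,0.02]
    - [0,8,19,0,0,0.04]
    - [0,14,19,0,0,0.06]
    - [0.5,20,19,0,0,0.07]

```text
clock: 6.6
tool_pos: [524.7, -52.3, 207.1]
ee_rot: [0.696, 0.718, -0.002, -0.001]
ft_force: [0.9, 0.1, -0.8]
finger_gap: 0.363
```

```bash
python3 -c "
from h import *
go(560,13.3,205,2.1)
a=cam('scene');save(a,'s2')
import pickle;pickle.dump(a,open('a2.pkl','wb'))
im=a['image'];u=proj(a,robot.sense()['tool_pos'])[0].astype(int);print(u)
cv2.imwrite('pics/s2c.png',cv2.resize(im[u[1]-50:u[1]+50,u[0]-60:u[0]+60],None,fx=6,fy=6,interpolation=cv2.INTER_CUBIC))"
```

```text
t 6.6 tcp [524.7 -52.3 207.1] yaw_y 1.72 z [-0.004 -0.003 -1.   ] F [ 0.9  0.1 -0.8] gap 0.363 j [-0.33  0.42  0.49  1.87 -0.24  0.91  0.3 ]
delta cm [ 3.53  6.56 -0.21] rot [ 0.003 -0.004  0.007] rows>= 1.2
[248 190]
```

View pics/s2c.png

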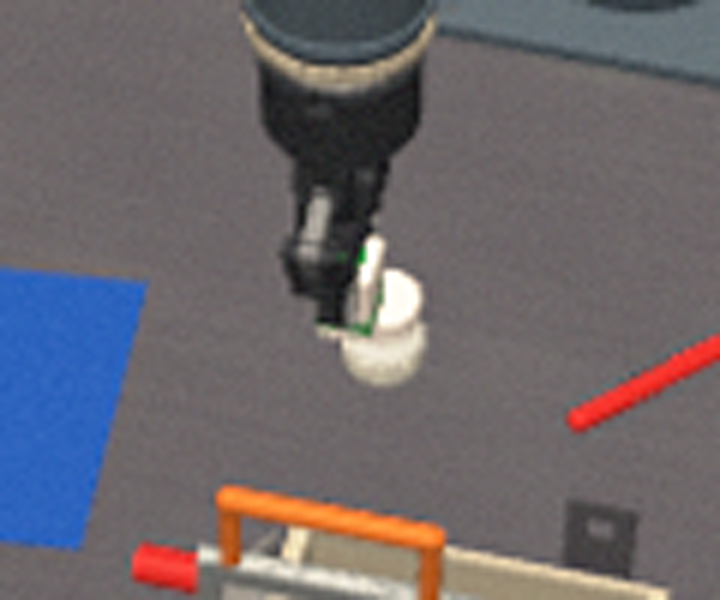

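```bash
python3 -c "
from h import *
import pickle
a=pickle.load(open('a2.pkl','rb'))
U=lambda u,v:((u+.5)/6-.5+188,(v+.5)/6-.5+140)
c,d=ray(a,[U(320,331),U(372,333),U(384,240),U(318,322),U(350,330)])
print(c+d*((541-c[0])/d[:,0])[:,None])
"
```

```text
[[541.         -60.94968846 196.04835127]
 [541.         -33.97324089 202.85729588]
 [541.         -27.89607657 272.96727923]
 [541.         -61.87142842 202.6614742 ]
 [541.         -45.32619594 201.6420162 ]]
```

>>> send_rows:
  increments:
    - [2,4,0,0.003,-0.004,0.007]
    - [4,6.2,0,0.003,-0.004,0.007]
    - [7,6.2,0,0.003,-0.004,0.007]
    - [10,6.2,-1,0.003,-0.004,0.007]
    - [11.6,6.2,-4,0.003,-0.004,0.007]
    - [11.6,6.2,-8,0.003,-0.004,0.007]
    - [11.6,6.2,-12,0.003,-0.004,0.007]
    - [11.6,6.2,-14,0.003,-0.004,0.007]

```text
clock: 7.65
tool_pos: [640.4, 19.8, 64.5]
ee_rot: [0.69, 0.724, 0.0, -0.004]
ft_force: [0.1, 1.0, 0.1]
finger_gap: 0.364
```

```bash
python3 -c "
from h import *
go(641,9.3,37,2.1)
a=cam('scene');b=cam('top')
import pickle;pickle.dump((a,b),open('p3.pkl','wb'))
im=a['image']
cv2.imwrite('pics/s3c.png',cv2.resize(im[190:290,200:320],None,fx=6.5,fy=6,interpolation=cv2.INTER_CUBIC))
cv2.imwrite('pics/t3c.png',cv2.resize(b['image'][110:210,190:310],None,fx=6,fy=6,interpolation=cv2.INTER_CUBIC))"
```

```text
t 7.65 tcp [640.4  19.8  64.5] yaw_y 2.73 z [-0.005  0.005 -1.   ] F [0.1 1.  0.1] gap 0.364 j [-0.32  0.74  0.38  1.72 -0.37  0.77  0.29]
delta cm [ 0.06 -1.05 -2.75] rot [-0.006 -0.005 -0.011] rows>= 0.5
```

View pics/s3c.png

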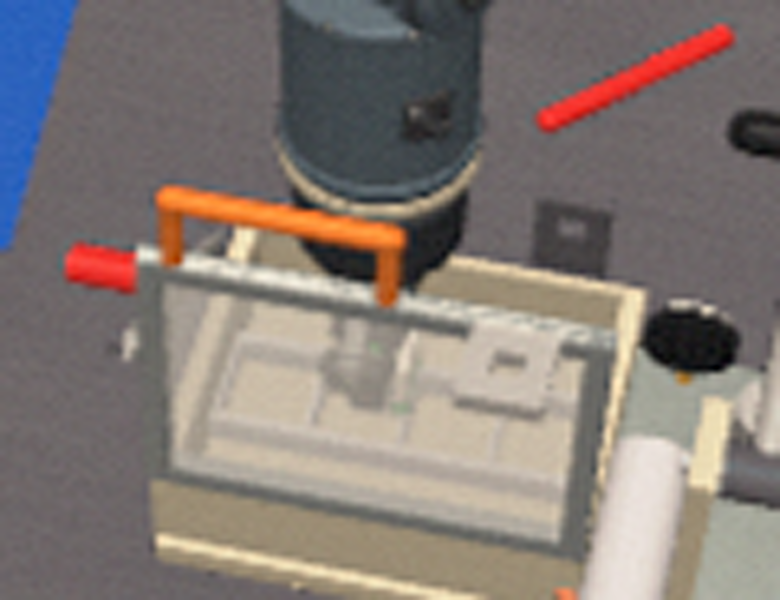

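```bash
python3 -c "
from h import *
go(641,9.3,37,2.1)
cam('top')
go(641,9.3,37,2.1)"
```

```text
t 7.75 tcp [640.   19.8  64.4] yaw_y 2.73 z [-0.006  0.005 -1.   ] F [ 0.8  0.5 -1.3] gap 0.358 j [-0.32  0.74  0.38  1.72 -0.37  0.77  0.29]
delta cm [ 0.1  -1.05 -2.74] rot [-0.005 -0.006 -0.011] rows>= 0.5
t 7.8 tcp [641.1  19.7  66. ] yaw_y 2.72 z [-0.004  0.005 -1.   ] F [ 0.8 -0.1 -1.1] gap 0.361 j [-0.32  0.74  0.38  1.71 -0.37  0.77  0.29]
delta cm [-0.01 -1.04 -2.9 ] rot [-0.005 -0.004 -0.011] rows>= 0.5
```

View pics/t3c.png

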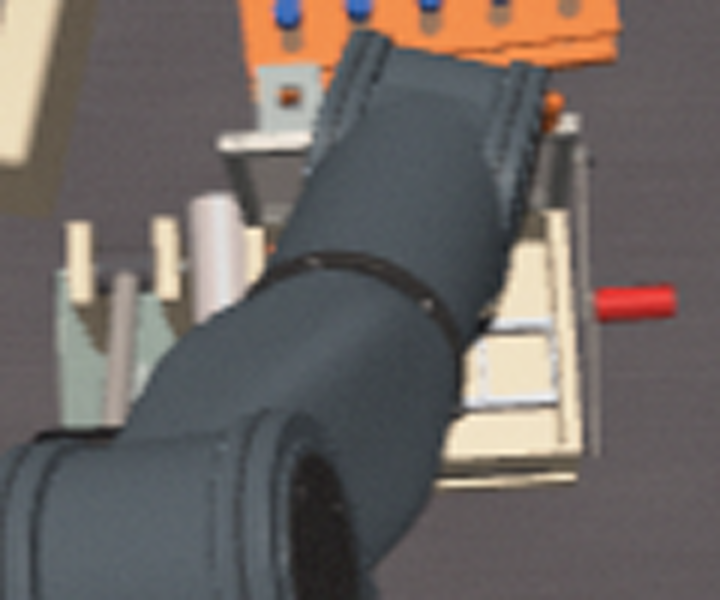

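>>> send_rows:
  increments:
    - [0,-0.6,0,-0.005,-0.004,-0.01]
    - [0,-1.0,0,-0.005,-0.004,-0.01]
    - [0,-1.0,-1,-0.005,-0.004,-0.01]
    - [0,-1.0,-1.8,-0.005,-0.004,-0.01]
    - [0,-1.0,-2.2,-0.005,-0.004,-0.01]
    - [0,-1.0,-2.6,-0.005,-0.004,-0.01]
    - [0,-1.0,-2.6,-0.005,-0.004,-0.01]

```text
clock: 8.68
tool_pos: [640.9, 9.7, 39.6]
ee_rot: [0.694, 0.72, 0.0, -0.0]
ft_force: [0.3, -0.3, -0.5]
finger_gap: 0.37
```

```bash
python3 -c "
from h import *
a=cam('scene')
go(641,9.3,37,2.1)
im=a['image']
cv2.imwrite('pics/s4c.png',cv2.resize(im[190:290,200:320],None,fx=6.5,fy=6,interpolation=cv2.INTER_CUBIC))"
```

```text
t 8.72 tcp [641.1   9.7  39.9] yaw_y 2.15 z [ 0.  0. -1.] F [ 0.5 -0.3 -0.1] gap 0.361 j [-0.3   0.77  0.36  1.74 -0.39  0.71  0.3 ]
delta cm [-0.01 -0.04 -0.29] rot [-0.     0.    -0.001] rows>= 0.0
```

View pics/s4c.png

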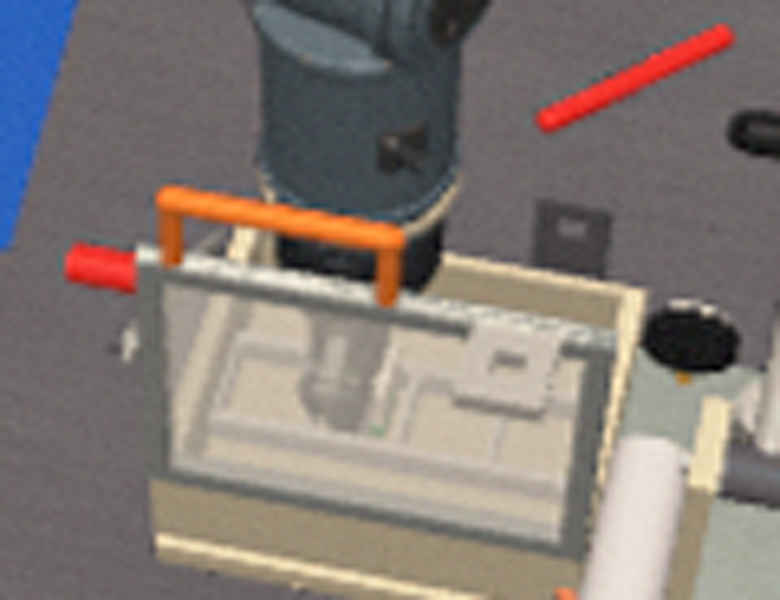

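>>> send_rows:
  increments:
    - [0,0,-0.15,0,0,0]
    - [0,0,-0.3,0,0,0]
    - [0,0,-0.4,0,0,0]
    - [0,0,-0.4,0,0,0]

```text
clock: 9.22
tool_pos: [641.4, 9.7, 37.4]
ee_rot: [0.694, 0.72, 0.001, 0.0]
ft_force: [-3.9, -0.1, 13.1]
finger_gap: 0.364
```

>>> send_rows:
  increments:
    - [0,0,0,0,0,0]
    - [0,0,0,0,0,0]
    - [0,0,0.3,0,0,0]
    - [0,0,0.3,0,0,0]
  grip: 60

```text
clock: 9.72
tool_pos: [641.5, 9.6, 40.5]
ee_rot: [0.694, 0.72, 0.001, 0.0]
ft_force: [-1.0, -0.0, 0.4]
finger_gap: 0.6
```

Seated with contact at the expected height. Raise and move back toward the second cartridge, checking.

>>> send_rows:
  increments:
    - [0,0,2,0,0,0]
    - [0,0,6,0,0,0]
    - [0,0,11,0,0,0]
    - [0,0,16,0,0,0]
    - [-3,0,18,0,0,0]
    - [-8,0,18,0,0,0]
    - [-12,-4,18,0,0,0]
    - [-14,-10,18,0,0,0]

```text
clock: 10.72
tool_pos: [500.0, -88.8, 220.7]
ee_rot: [0.692, 0.722, 0.001, -0.0]
ft_force: [1.7, -0.6, 0.3]
finger_gap: 0.597
```

>>> send_rows:
  increments:
    - [-2,-6,0,0,0,-0.05]
    - [-3,-12,0,0,0,-0.1]
    - [-4,-16,-2,0,0,-0.13]
    - [-4,-16,-2,0,0,-0.15]
    - [-4,-16,-2,0,0,-0.15]

```text
clock: 11.35
tool_pos: [460.2, -248.2, 200.6]
ee_rot: [0.744, 0.668, 0.001, -0.0]
ft_force: [0.2, 0.6, 0.1]
finger_gap: 0.602
```

```bash
python3 -c "
from h import *
from cfit import fitcart
a=cam('scene');b=cam('top')
go(450,-362,60,-9)
import pickle;pickle.dump((a,b),open('p5.pkl','wb'))
cv2.imwrite('pics/s5c.png',cv2.resize(a['image'][190:290,200:320],None,fx=6.5,fy=6,interpolation=cv2.INTER_CUBIC))
cv2.imwrite('pics/t5c.png',cv2.resize(b['image'][110:210,190:310],None,fx=6,fy=6,interpolation=cv2.INTER_CUBIC))
save(a,'s5')
print(np.array(fitcart((a,),(450,-362))[:2]),np.array(fitcart((b,),(450,-362))[:2]))
print(place(a,'cart1'),place(b,'cart1'),proj(a,[450,-362,0]),proj(b,[450,-362,0]))"
```

```text
t 11.45 tcp [ 460.8 -247.5  200.8] yaw_y -6.08 z [ 0.002  0.003 -1.   ] F [ 0.4 -0.1  0.2] gap 0.607 j [ 0.03  0.43  0.55  1.89 -0.29  0.89  0.61]
delta cm [ -1.08 -11.45 -14.08] rot [-0.002  0.002 -0.051] rows>= 2.9
[[ 242.49767392  448.16070965 -363.76211879   -5.61858167]
 [ 242.54010513  448.0915792  -363.71819043   -5.8207057 ]] [[ 124.84703698  417.02418076 -384.12231086   85.83504265]
 [ 124.87356386  416.71723046 -384.1584663    85.37674865]]
[(0.72, array([160.512 , 254.8992])), (0.56, array([167.5776, 192.4992]))] [(0.53, array([340.48  , 159.7056])), (0.49, array([265.7792, 170.688 ]))] [[167.82849346 194.81634881]] [[364.8097778  218.99129308]]
```

View pics/s5.png

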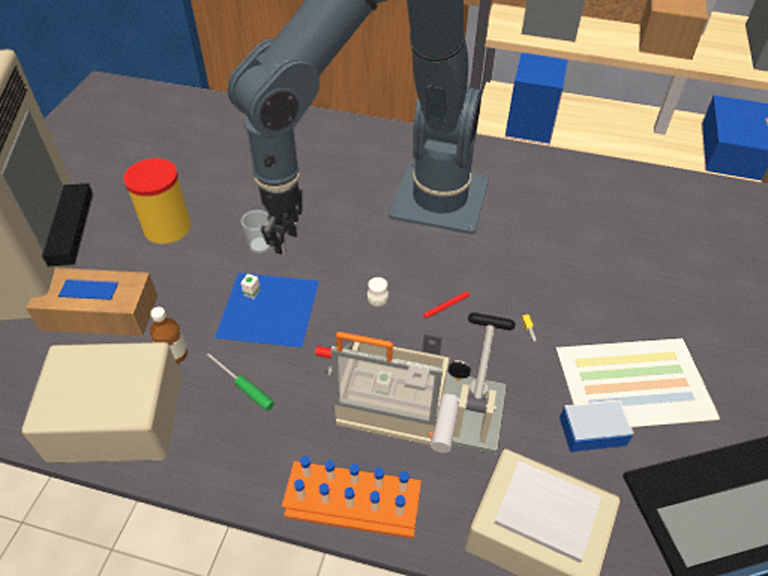

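View pics/t5c.png

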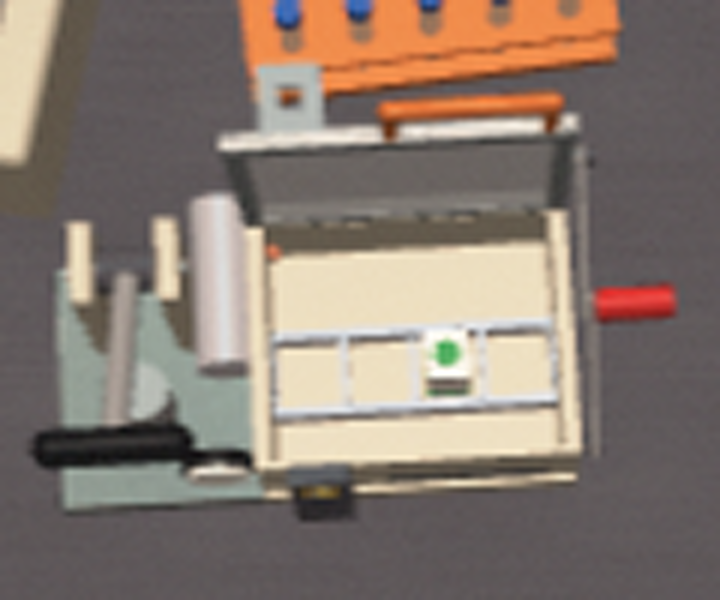

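>>> send_rows:
  increments:
    - [-0.5,-5,0,0,0,-0.03]
    - [-1,-10,-3,0,0,-0.05]
    - [-1,-11.4,-7,0,0,-0.05]
    - [-1,-11.4,-11,0,0,-0.05]
    - [-1,-11.4,-15,0,0,-0.05]
    - [-1,-11.4,-17.5,0,0,-0.05]
    - [-1,-11.4,-18.5,0,0,-0.05]
    - [-1,-11.4,-18.5,0,0,-0.05]

```text
clock: 12.55
tool_pos: [451.1, -361.3, 16.0]
ee_rot: [0.76, 0.65, 0.002, -0.0]
ft_force: [0.1, 0.0, 0.6]
finger_gap: 0.603
```

```bash
python3 -c "
from h import *
a=cam('scene');go(451,-361.5,16,-9)
im=a['image'];u=proj(a,robot.sense()['tool_pos'])[0].astype(int);print(u)
cv2.imwrite('pics/s6c.png',cv2.resize(im[u[1]-40:u[1]+30,u[0]-40:u[0]+40],None,fx=8,fy=8,interpolation=cv2.INTER_CUBIC))"
```

```text
t 12.6 tcp [ 451.3 -361.7   16.6] yaw_y -8.91 z [ 0.003  0.002 -1.   ] F [ 0.4 -0.6  0.6] gap 0.6 j [ 0.36  0.74  0.38  1.92 -0.49  0.57  0.91]
delta cm [-0.03  0.02 -0.06] rot [-0.002  0.003 -0.002] rows>= 0.0
[167 192]
```

View pics/s6c.png

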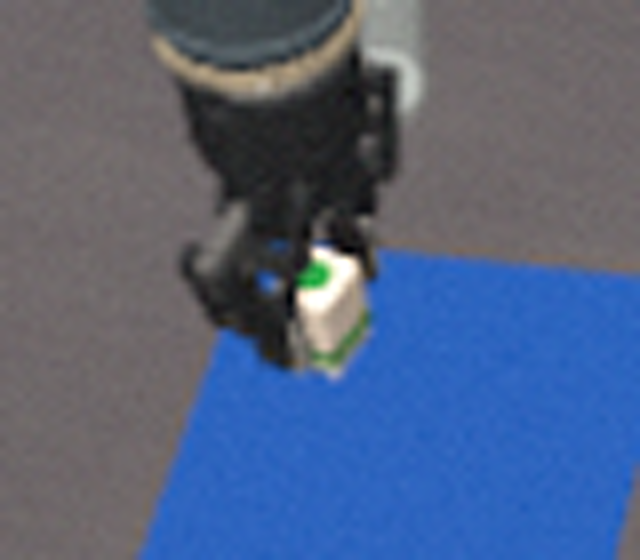

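>>> send_rows:
  increments:
    - [0,0,0,0,0,0]
    - [0,0,0,0,0,0]
    - [0,0,0,0,0,0]
    - [0,0,0,0,0,0]
    - [0,0,0.3,0,0,0]
    - [0,0,3,0,0,0]
    - [0,0,8,0,0,0]
    - [0,3,13,0,0,0]
  grip: 10

```text
clock: 13.6
tool_pos: [450.8, -333.4, 148.5]
ee_rot: [0.761, 0.649, 0.001, 0.001]
ft_force: [0.6, 0.9, 0.5]
finger_gap: 0.362
```

>>> send_rows:
  increments:
    - [1,5,3,0,0,0.05]
    - [2,11,5,0,0,0.1]
    - [3,17,7,0,0,0.15]
    - [4,23,7,0,0,0.19]
    - [5,29,7,0,0,0.19]
    - [6,33,7,0,0,0.19]
    - [6,34,7,0,0,0.19]
    - [6,34,7,0,0,0.19]

```text
clock: 14.6
tool_pos: [510.5, 6.6, 218.6]
ee_rot: [0.696, 0.718, 0.001, 0.001]
ft_force: [-0.1, -0.9, -0.7]
finger_gap: 0.364
```

```bash
python3 -c "
from h import *
q=P2W((-5,22,0));print(q)
a=cam('scene');s,_=state();go(q[0],q[1],205,2.1)
im=a['image'];u=proj(a,s['tool_pos'])[0].astype(int)-[60,50];print(u)
import pickle;pickle.dump(a,open('a7.pkl','wb'))
cv2.imwrite('pics/s7c.png',cv2.resize(im[u[1]:u[1]+100,u[0]:u[0]+120],None,fx=6,fy=6,interpolation=cv2.INTER_CUBIC))"
```

```text
[639.66203958  57.28559735   0.        ]
t 14.65 tcp [510.5   5.5 218.7] yaw_y 1.75 z [ 0.004 -0.    -1.   ] F [-1.2 -0.5 -1.2] gap 0.368 j [-0.48  0.39  0.54  1.9  -0.25  0.92  0.2 ]
t 14.65 tcp [510.5   5.5 218.7] yaw_y 1.75 z [ 0.004 -0.    -1.   ] F [-1.2 -0.5 -1.2] gap 0.368 j [-0.48  0.39  0.54  1.9  -0.25  0.92  0.2 ]
delta cm [12.92  5.18 -1.37] rot [0.    0.004 0.006] rows>= 2.2
[205 136]
```

View pics/s7c.png

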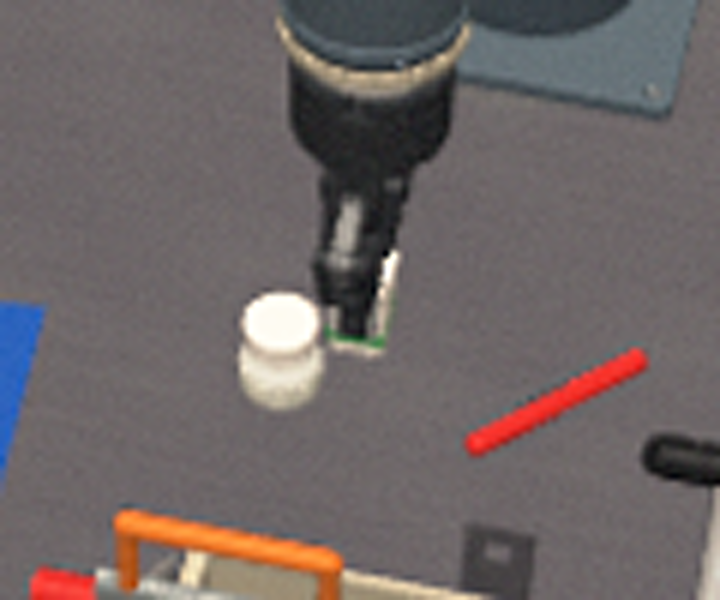

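>>> send_rows:
  increments:
    - [3,3,0,0,0.004,0.006]
    - [7,5.1,0,0,0.004,0.006]
    - [11,5.1,-1,0,0.004,0.006]
    - [12.9,5.1,-4,0,0.004,0.006]
    - [12.9,5.1,-8,0,0.004,0.006]
    - [12.9,5.1,-12,0,0.004,0.006]
    - [12.9,5.1,-14,0,0.004,0.006]
    - [12.9,5.1,-15,0,0.004,0.006]

```text
clock: 15.65
tool_pos: [639.0, 54.1, 67.8]
ee_rot: [0.695, 0.719, -0.001, -0.0]
ft_force: [-0.3, 0.1, 0.0]
finger_gap: 0.362
```

```bash
python3 -c "
from h import *
a=cam('scene');go(639.7,56.3,39.5,2.1)
cv2.imwrite('pics/s8c.png',cv2.resize(a['image'][190:290,200:320],None,fx=6.5,fy=6,interpolation=cv2.INTER_CUBIC))"
```

```text
t 15.7 tcp [638.9  54.5  67.2] yaw_y 1.96 z [-0.002 -0.001 -1.   ] F [-0.1 -0.5 -1.4] gap 0.363 j [-0.4   0.74  0.41  1.72 -0.4   0.77  0.24]
delta cm [ 0.08  0.18 -2.77] rot [ 0.001 -0.002  0.002] rows>= 0.4
```

View pics/s8c.png

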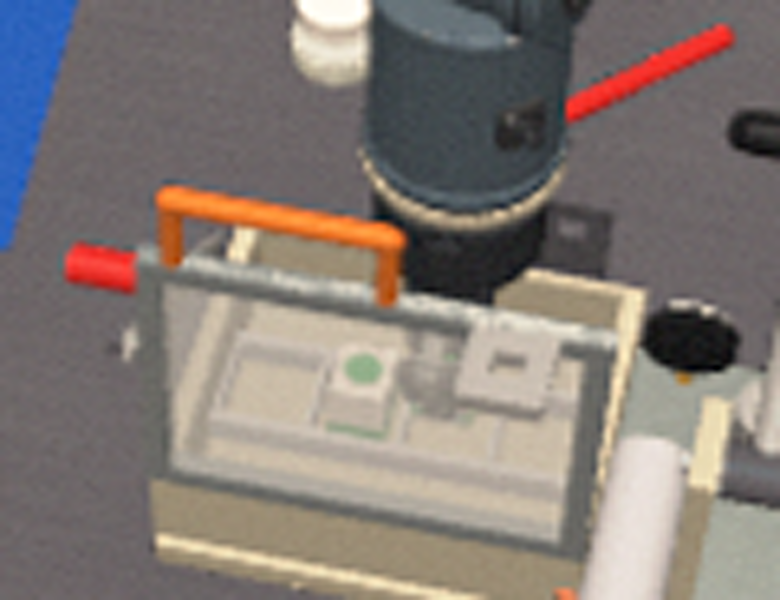

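>>> send_rows:
  increments:
    - [0.1,0.2,-0.5,0,0,0]
    - [0.1,0.2,-1.3,0,0,0]
    - [0.1,0.2,-2,0,0,0]
    - [0.1,0.2,-2.5,0,0,0]
    - [0.1,0.2,-2.8,0,0,0]
    - [0.1,0.2,-3.0,0,0,0]
    - [0.1,0.2,-3.1,0,0,0]
    - [0.1,0.2,-3.1,0,0,0]

```text
clock: 16.7
tool_pos: [639.8, 56.5, 38.1]
ee_rot: [0.695, 0.719, -0.001, -0.001]
ft_force: [-7.4, 0.8, 18.5]
finger_gap: 0.365
```

>>> send_rows:
  increments:
    - [0,0,0,0,0,0]
    - [0,0,0,0,0,0]
    - [0,0,0,0,0,0]
    - [0,0,1,0,0,0]
    - [0,0,4,0,0,0]
    - [0,0,9,0,0,0]
    - [0,0,14,0,0,0]
    - [-2,0,18,0,0,0]
  grip: 60

```text
clock: 17.7
tool_pos: [620.7, 56.2, 220.7]
ee_rot: [0.695, 0.719, 0.0, 0.001]
ft_force: [0.2, -0.1, 0.3]
finger_gap: 0.601
```

>>> send_rows:
  increments:
    - [-5,-2,2,0,0,0]
    - [-10,-6,2,0,0,0]
    - [-14,-12,2,0,0,0]
    - [-14,-18,2,0,0,0]
    - [-14,-22,2,0,0,0]
    - [-14,-24,2,0,0,0]
    - [-14,-24,2,0,0,0]
  grip: 0

```text
clock: 18.58
tool_pos: [480.2, -185.7, 241.3]
ee_rot: [0.696, 0.718, 0.0, 0.001]
ft_force: [-0.5, 0.7, 0.3]
finger_gap: -0.001
```

```bash
python3 -c "
from h import *
a=cam('scene');b=cam('top');state()
import pickle;pickle.dump((a,b),open('p9.pkl','wb'))
save(a,'s9')
cv2.imwrite('pics/s9c.png',cv2.resize(a['image'][190:290,200:320],None,fx=6.5,fy=6,interpolation=cv2.INTER_CUBIC))
cv2.imwrite('pics/t9c.png',cv2.resize(b['image'][110:210,190:310],None,fx=6,fy=6,interpolation=cv2.INTER_CUBIC))"
```

```text
t 18.68 tcp [ 480.7 -183.2  240.9] yaw_y 1.94 z [ 0.001 -0.    -1.   ] F [ 0.4  0.6 -1. ] gap 0.002 j [-0.14  0.37  0.58  1.86 -0.24  0.98  0.58]
```

View pics/t9c.png

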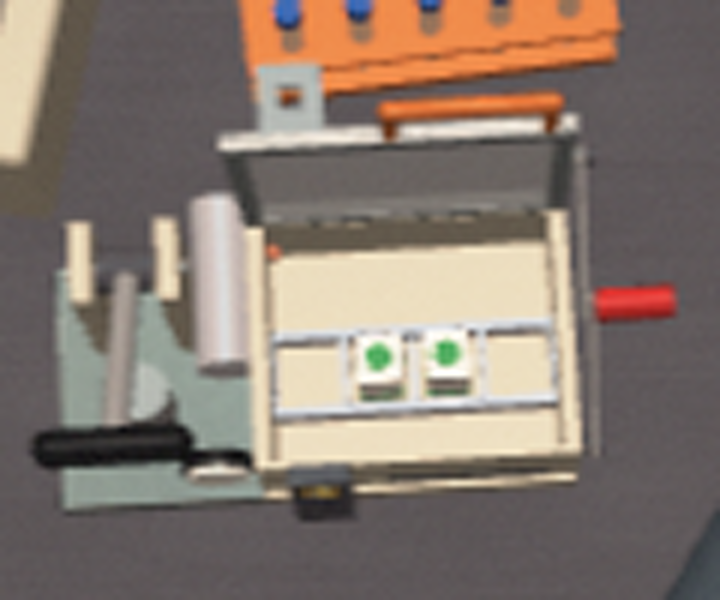

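View pics/s9.png

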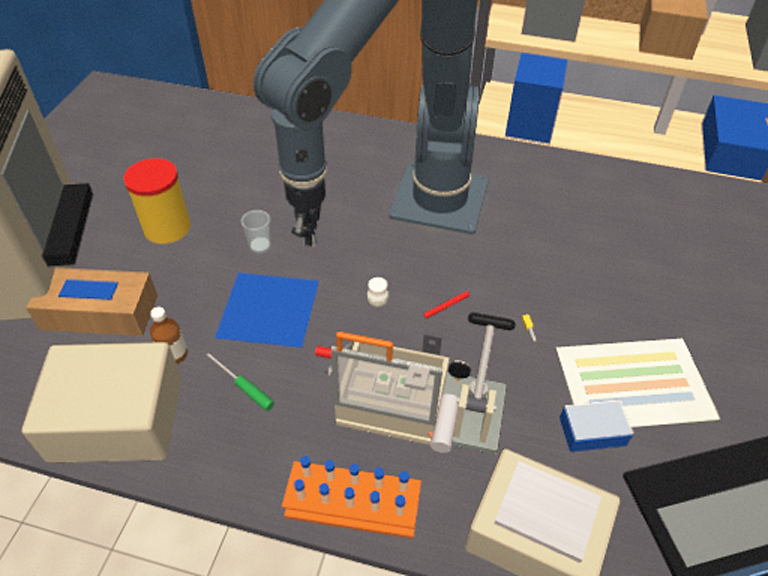

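```bash
python3 -c "
from h import *
from fit import T,S,b,a
q=np.load('press.npy')
X=atz(b,[T(645,328),T(690,328),T(733,327)],128);print(X)
c,s=np.cos(q[2]),np.sin(q[2]);R=np.array([[c,s],[-s,c]])
print((X[:,:2]-q[:2])@R.T)
print(P2W((1,-148,0)),P2W((20,-148,0)))
go(*P2W((-2,-148,165)),2.1)"
```

```text
[[ 652.7  -74.8  128. ]
 [ 651.9  -99.7  128. ]
 [ 651.8 -123.5  128. ]]
[[   3.1 -110.4]
 [   1.5 -135.3]
 [   0.5 -159.1]]
[ 652.  -112.4    0. ] [ 670.9 -111.7    0. ]
t 18.68 tcp [ 480.7 -183.2  240.9] yaw_y 1.94 z [ 0. -0. -1.] F [ 0.4  0.6 -1. ] gap 0.002 j [-0.1  0.4  0.6  1.9 -0.2  1.   0.6]
delta cm [16.8  7.1 -7.6] rot [0. 0. 0.] rows>= 3.2
```

>>> send_rows:
  increments:
    - [4,2,0,0,0,0]
    - [8,4,-1,0,0,0]
    - [12,6,-3,0,0,0]
    - [15,7.2,-5,0,0,0]
    - [16.8,7.2,-7,0,0,0]
    - [16.8,7.2,-8.5,0,0,0]
    - [16.8,7.2,-9,0,0,0]
    - [16.8,7.2,-9,0,0,0]

```text
clock: 19.68
tool_pos: [648.1, -111.1, 151.3]
ee_rot: [0.695, 0.719, 0.0, 0.0]
ft_force: [0.6, 0.8, 0.4]
finger_gap: -0.0
```

```bash
python3 -c "
from h import *
a=cam('scene');state()
cv2.imwrite('pics/s10c.png',cv2.resize(a['image'][180:290,180:300],None,fx=6,fy=5.4,interpolation=cv2.INTER_CUBIC))"
```

```text
t 19.73 tcp [ 648.4 -111.3  151.8] yaw_y 1.92 z [ 0.002  0.    -1.   ] F [-0.1  0.6 -0.3] gap 0.0 j [-0.19  0.67  0.5   1.6  -0.37  0.96  0.46]
```

View pics/s10c.png

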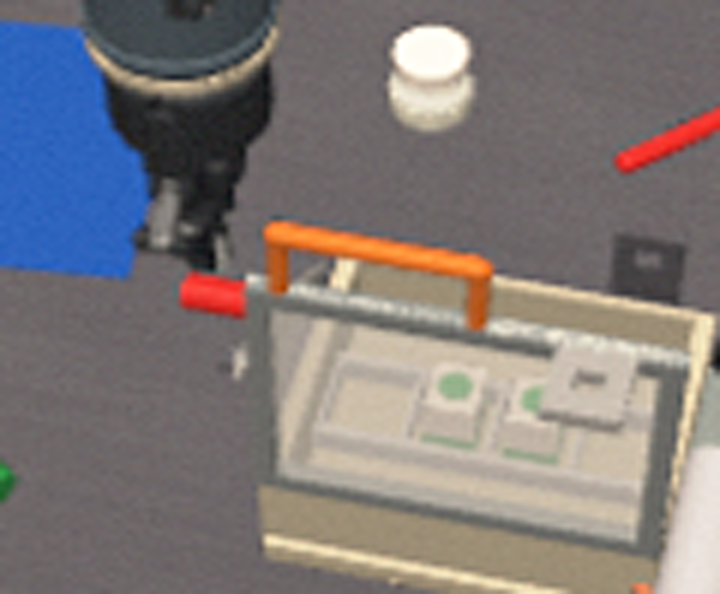

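>>> send_rows:
  increments:
    - [0,0,-0.6,0,0,0]
    - [0,0,-1.1,0,0,0]
    - [0.1,0,-1.5,0,0,0]
    - [0.3,0,-1.9,0,0,0]
    - [0.5,0,-2.3,0,0,0]

```text
clock: 20.35
tool_pos: [655.0, -111.2, 129.5]
ee_rot: [0.695, 0.719, 0.002, 0.002]
ft_force: [3.2, 1.4, 7.8]
finger_gap: 0.001
```

>>> send_rows:
  increments:
    - [0.2,0,-0.4,0,0,0]
    - [0.5,0,-0.8,0,0,0]
    - [0.7,0,-1.2,0,0,0]
    - [1.0,0,-1.6,0,0,0]
    - [1.1,0,-1.8,0,0,0]

```text
clock: 20.98
tool_pos: [667.8, -110.9, 112.5]
ee_rot: [0.695, 0.719, 0.003, 0.003]
ft_force: [1.0, 1.7, 8.8]
finger_gap: 0.002
```

```bash
python3 -c "
from h import *
a=cam('scene');state()
cv2.imwrite('pics/s11c.png',cv2.resize(a['image'][180:290,180:300],None,fx=6,fy=5.4,interpolation=cv2.INTER_CUBIC))"
```

```text
t 21.02 tcp [ 667.9 -110.9  112.3] yaw_y 1.97 z [ 0.008  0.    -1.   ] F [1.2 1.2 7.6] gap 0.004 j [-0.17  0.73  0.47  1.59 -0.4   0.91  0.48]
```

View pics/s11c.png

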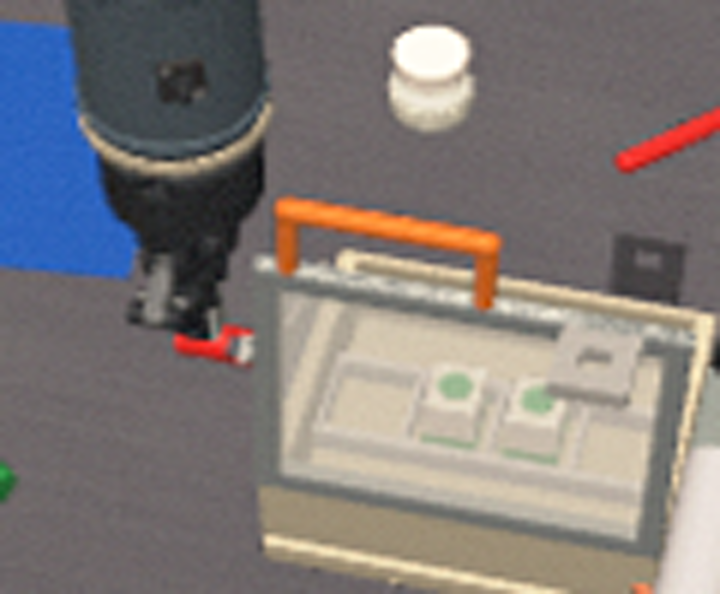

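>>> send_rows:
  increments:
    - [0.2,0,-0.4,0,0,0]
    - [0.4,0,-0.8,0,0,0]
    - [0.4,0,-0.8,0,0,0]
    - [0.0,-0.5,2,0,0,0]
    - [-2.0,-2,6,0,0,0]
    - [-5,-3,11,0,0,0]
    - [-8,-4,16,0,0,0]
    - [-8,-4,20,0,0,0]

```text
clock: 22.02
tool_pos: [586.0, -152.8, 314.9]
ee_rot: [0.696, 0.718, 0.003, 0.004]
ft_force: [0.3, 0.4, -0.8]
finger_gap: 0.002
```

```bash
python3 -c "
from h import *
a=cam('scene');b=cam('top');state()
import pickle;pickle.dump((a,b),open('p12.pkl','wb'))
A=place(a,'lid_handle');B=place(b,'lid_handle');print(A,B,tri(a,A[0][1],b,B[0][1]))
cv2.imwrite('pics/s12c.png',cv2.resize(a['image'][180:290,200:320],None,fx=6,fy=6,interpolation=cv2.INTER_CUBIC))
cv2.imwrite('pics/t12c.png',cv2.resize(b['image'][110:210,190:310],None,fx=6,fy=6,interpolation=cv2.INTER_CUBIC))"
```

```text
t 22.12 tcp [ 589.2 -152.3  317.1] yaw_y 1.92 z [ 0.016 -0.001 -1.   ] F [ 1.3 -0.5  0.2] gap -0.0 j [-0.18  0.45  0.58  1.51 -0.26  1.23  0.46]
[(0.96, array([246.8864, 217.3824]))] [(0.76, array([268.3904, 139.392 ]))] (array([679.37854353,  -2.26231866, 278.00825435]), np.float64(1.4757522284932958))
```

View pics/s12c.png

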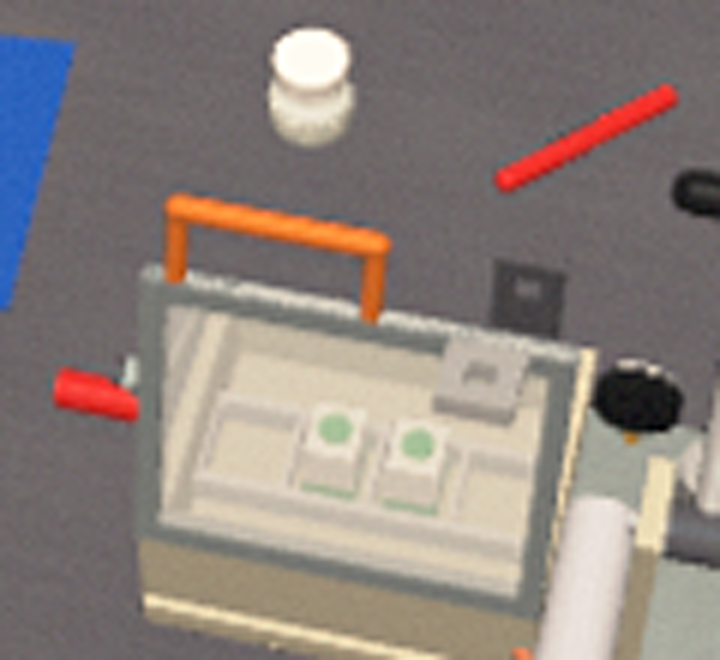

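View pics/t12c.png

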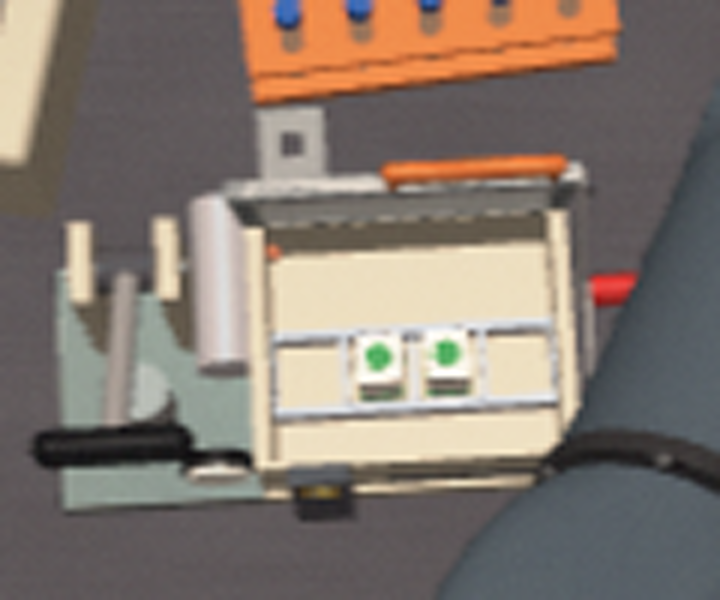

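```bash
python3 -c "
from h import *
import pickle
a,b=pickle.load(open('p12.pkl','rb'))
for ph in (73,75,77):
  for y in(-40,):
    W=P2W((85-205*np.cos(np.radians(ph)),y,82+205*np.sin(np.radians(ph))));print(ph,W,(proj(a,W)[0]-[200,180])*6,(proj(b,W)[0]-[190,110])*6)
go(676,-4,330,2.1)"
```

```text
73 [672.00372846  -3.55721047 278.04247497] [284.65211628 211.08504058] [474.44211834 188.86101738]
75 [678.87729514  -3.30220811 280.01479439] [280.98560242 220.33746838] [473.61892033 175.61092206]
77 [685.81546027  -3.04480921 281.74586328] [277.25225416 230.13180291] [472.7855582  162.39102434]
t 22.23 tcp [ 588.1 -150.8  312.6] yaw_y 1.99 z [ 0.01  0.   -1.  ] F [ 0.6  0.4 -0.2] gap 0.002 j [-0.18  0.46  0.57  1.52 -0.26  1.23  0.47]
delta cm [ 8.79 14.68  1.74] rot [-0.     0.01   0.002] rows>= 2.8
```

>>> send_rows:
  increments:
    - [2,4,0.3,0,0.01,0]
    - [5,8,0.3,0,0.01,0]
    - [8,12,0.3,0,0.01,0]
    - [9.3,14.7,0.3,0,0.01,0]
    - [9.3,14.7,0.3,0,0.01,0]
  grip: 50

```text
clock: 22.85
tool_pos: [681.6, 0.1, 312.4]
ee_rot: [0.693, 0.721, -0.001, -0.002]
ft_force: [-0.3, -1.1, 0.2]
finger_gap: 0.5
```

```bash
python3 -c "
from h import *
a=cam('scene');go(681.3,-3.2,263,2.1)
cv2.imwrite('pics/s13c.png',cv2.resize(a['image'][160:270,200:320],None,fx=6,fy=6,interpolation=cv2.INTER_CUBIC))"
```

```text
t 22.9 tcp [681.   -2.5 313.1] yaw_y 2.11 z [-0.004 -0.    -1.   ] F [-0.3  0.1  0.9] gap 0.5 j [-0.35  0.59  0.55  1.29 -0.3   1.34  0.22]
delta cm [ 0.03 -0.07 -5.01] rot [ 0.    -0.004 -0.   ] rows>= 0.8
```

View pics/s13c.png

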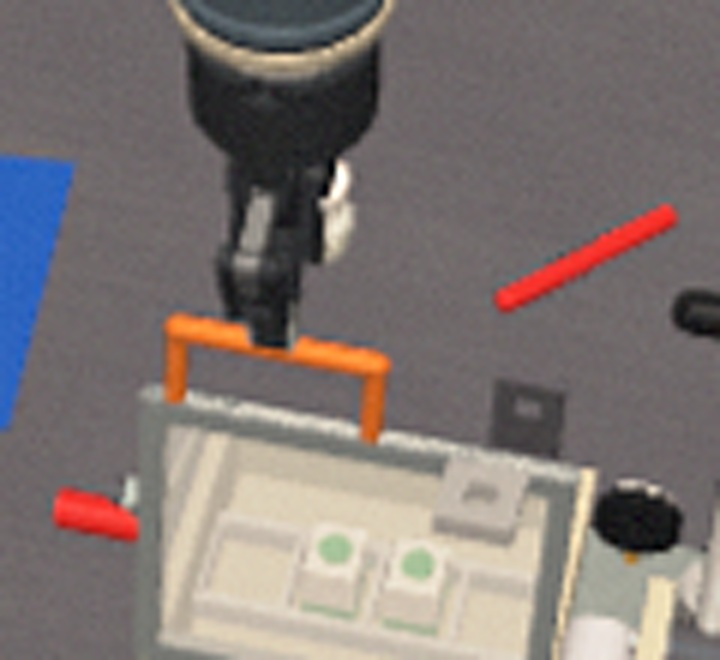

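>>> send_rows:
  increments:
    - [0,-0.1,-1,0,0,0]
    - [0,-0.1,-2.5,0,0,0]
    - [0,-0.1,-4,0,0,0]
    - [0,-0.1,-5,0,0,0]
    - [0,-0.1,-5,0,0,0]

```text
clock: 23.52
tool_pos: [680.5, -3.5, 262.1]
ee_rot: [0.694, 0.72, -0.002, -0.002]
ft_force: [0.8, 0.1, 0.0]
finger_gap: 0.5
```

>>> send_rows:
  increments:
    - [0,0,0,0,0,0]
    - [0,0,0,0,0,0]
    - [0,0,0,0,0,0]
    - [0,0,0,0,0,0]
    - [0,0,0,0,0,0]
  grip: 0

```text
clock: 24.15
tool_pos: [681.0, -3.5, 262.6]
ee_rot: [0.694, 0.72, -0.001, -0.001]
ft_force: [1.6, 0.2, 2.7]
finger_gap: 0.114
```

```bash
python3 -c "
from h import *
s,M=state()
T=s['tool_pos'];q=np.load('press.npy')
bz=T[2]+17
# press frame of bar x
import math
c,sn=np.cos(q[2]),np.sin(q[2]);px=c*(T[0]-q[0])+sn*(T[1]-q[1]);print('px',px,'r',math.hypot(85-px,bz-82))
ph0=math.atan2(bz-82,85-px);print(np.degrees(ph0))
r=math.hypot(85-px,bz-82)
for k in range(0,25):
  ph=ph0*(1-k/24); dx=-(r*math.cos(ph)-r*math.cos(ph0)); dz=r*(math.sin(ph)-math.sin(ph0))
  print(k,round(np.degrees(ph),1),np.round(np.array([dx*c,dx*sn,dz])/10,2))
"
```

```text
t 24.15 tcp [681.   -3.5 262.6] yaw_y 2.11 z [-0.004 -0.    -1.   ] F [1.6 0.2 2.7] gap 0.114 j [-0.35  0.62  0.54  1.38 -0.32  1.23  0.24]
px 34.060079897828054 r 204.09729110504344
75.54695770472718
0 75.5 [-0. -0.  0.]
1 72.4 [-1.08 -0.04 -0.31]
2 69.3 [-2.14 -0.08 -0.68]
3 66.1 [-3.17 -0.12 -1.1 ]
4 63.0 [-4.18 -0.16 -1.59]
5 59.8 [-5.17 -0.19 -2.12]
6 56.7 [-6.12 -0.23 -2.71]
7 53.5 [-7.04 -0.26 -3.35]
8 50.4 [-7.92 -0.29 -4.05]
9 47.2 [-8.76 -0.33 -4.78]
10 44.1 [-9.56 -0.35 -5.57]
11 40.9 [-10.32  -0.38  -6.4 ]
12 37.8 [-11.03  -0.41  -7.26]
13 34.6 [-11.69  -0.43  -8.17]
14 31.5 [-12.3   -0.46  -9.11]
15 28.3 [-12.86  -0.48 -10.08]
16 25.2 [-13.37  -0.5  -11.08]
17 22.0 [-13.82  -0.51 -12.11]
18 18.9 [-14.21  -0.53 -13.16]
19 15.7 [-14.54  -0.54 -14.23]
20 12.6 [-14.81  -0.55 -15.31]
21 9.4 [-15.03  -0.56 -16.42]
22 6.3 [-15.18  -0.56 -17.53]
23 3.1 [-15.27  -0.57 -18.64]
24 0.0 [-15.31  -0.57 -19.76]
```

>>> send_rows:
  increments:
    - [-1.1,0,-0.3,0,0,0]
    - [-2.1,-0.1,-0.7,0,0,0]
    - [-3.2,-0.1,-1.1,0,0,0]
    - [-4.2,-0.2,-1.6,0,0,0]
    - [-5.2,-0.2,-2.1,0,0,0]
    - [-6.1,-0.2,-2.7,0,0,0]
    - [-7.0,-0.3,-3.4,0,0,0]
    - [-7.9,-0.3,-4.1,0,0,0]

```text
clock: 25.15
tool_pos: [601.1, -5.9, 221.2]
ee_rot: [0.694, 0.72, -0.001, -0.002]
ft_force: [3.1, 2.4, 1.9]
finger_gap: 0.117
```

```bash
cat > arc.py <<'E'
from h import *
import math,sys
s,M=state()
T=s['tool_pos'];q=np.load('press.npy')
bz=T[2]+17
c,sn=np.cos(q[2]),np.sin(q[2]);px=c*(T[0]-q[0])+sn*(T[1]-q[1]);
r=math.hypot(85-px,bz-82);ph0=math.atan2(bz-82,85-px);print('r',r,np.degrees(ph0))
for ph in np.radians(np.arange(np.degrees(ph0)-3,-0.1,-3)):
  dx=-(205*math.cos(ph))+85-px; dz=205*math.sin(ph)+82-bz
  print(round(np.degrees(ph),1),np.round(np.array([dx*c,dx*sn,dz])/10,1))
E
python3 -c "
from h import *
a=cam('scene')
cv2.imwrite('pics/s14c.png',cv2.resize(a['image'][160:270,200:320],None,fx=6,fy=6,interpolation=cv2.INTER_CUBIC))"; python3 arc.py
```

```text
t 25.2 tcp [599.9  -5.9 220.2] yaw_y 2.12 z [-0.006  0.001 -1.   ] F [ 0.9  2.6 -2.3] gap 0.117 j [-0.4   0.53  0.54  1.67 -0.3   1.04  0.27]
r 203.8277707839012 49.60829310005875
46.6 [-0.9 -0.  -0.6]
43.6 [-1.6 -0.1 -1.4]
40.6 [-2.4 -0.1 -2.2]
37.6 [-3.  -0.1 -3. ]
34.6 [-3.7 -0.1 -3.9]
31.6 [-4.2 -0.2 -4.8]
28.6 [-4.8 -0.2 -5.7]
25.6 [-5.3 -0.2 -6.7]
22.6 [-5.7 -0.2 -7.6]
19.6 [-6.1 -0.2 -8.6]
16.6 [-6.4 -0.2 -9.7]
13.6 [ -6.7  -0.2 -10.7]
10.6 [ -6.9  -0.3 -11.8]
7.6 [ -7.1  -0.3 -12.8]
4.6 [ -7.2  -0.3 -13.9]
1.6 [ -7.3  -0.3 -14.9]
```

View pics/s14c.png

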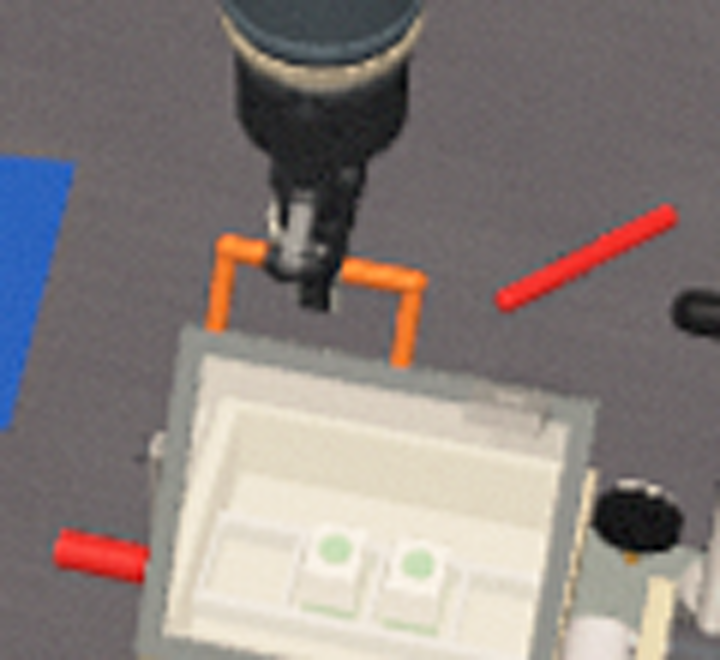

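Following well. Continue.

>>> send_rows:
  increments:
    - [-0.8,0,-0.7,0,0,0]
    - [-1.5,-0.1,-1.4,0,0,0]
    - [-2.3,-0.1,-2.2,0,0,0]
    - [-2.9,-0.1,-3.0,0,0,0]
    - [-3.6,-0.1,-3.9,0,0,0]
    - [-4.1,-0.2,-4.8,0,0,0]
    - [-4.7,-0.2,-5.7,0,0,0]
    - [-5.2,-0.2,-6.7,0,0,0]

```text
clock: 26.2
tool_pos: [546.8, -7.5, 152.5]
ee_rot: [0.694, 0.72, -0.002, -0.003]
ft_force: [-0.3, 4.0, 5.6]
finger_gap: 0.112
```

```bash
python3 arc.py
```

```text
t 26.2 tcp [546.8  -7.5 152.5] yaw_y 2.14 z [-0.008  0.001 -1.   ] F [-0.3  4.   5.6] gap 0.112 j [-0.4   0.53  0.51  1.89 -0.34  0.82  0.32]
r 204.79832983061792 25.290505252886458
22.3 [-0.5 -0.  -1. ]
19.3 [-0.8 -0.  -2. ]
16.3 [-1.2 -0.  -3. ]
13.3 [-1.4 -0.1 -4. ]
10.3 [-1.7 -0.1 -5.1]
7.3 [-1.8 -0.1 -6.1]
4.3 [-1.9 -0.1 -7.2]
1.3 [-2.  -0.1 -8.3]
```

>>> send_rows:
  increments:
    - [-0.4,0,-0.9,0,0,0]
    - [-0.8,0,-1.8,0,0,0]
    - [-1.1,0,-2.7,0,0,0]
    - [-1.3,-0.1,-3.6,0,0,0]
    - [-1.5,-0.1,-4.4,0,0,0]
    - [-1.7,-0.1,-5.2,0,0,0]
    - [-1.8,-0.1,-5.8,0,0,0]
    - [-1.9,-0.1,-6.4,0,0,0]

```text
clock: 27.2
tool_pos: [527.6, -8.2, 88.0]
ee_rot: [0.694, 0.72, -0.002, -0.003]
ft_force: [0.2, 4.3, 1.9]
finger_gap: 0.117
```

```bash
python3 arc.py
```

```text
t 27.2 tcp [527.6  -8.2  88. ] yaw_y 2.16 z [-0.008  0.001 -1.   ] F [0.2 4.3 1.9] gap 0.117 j [-0.36  0.59  0.44  2.   -0.41  0.65  0.38]
r 205.7049628061102 6.40980864561522
3.4 [-0.  -0.  -1.1]
0.4 [-0.1 -0.  -2.1]
```

>>> send_rows:
  increments:
    - [0,0,-0.5,0,0,0]
    - [0,0,-1.0,0,0,0]
    - [-0.1,0,-1.4,0,0,0]
    - [-0.1,0,-1.8,0,0,0]
    - [-0.1,0,-2.1,0,0,0]
    - [-0.1,0,-2.3,0,0,0]
    - [-0.1,0,-2.5,0,0,0]
    - [-0.1,0,-2.5,0,0,0]

```text
clock: 28.2
tool_pos: [526.0, -8.4, 62.6]
ee_rot: [0.694, 0.72, -0.003, -0.004]
ft_force: [-4.7, 2.8, -1.7]
finger_gap: 0.116
```

```bash
python3 arc.py
```

```text
t 28.2 tcp [526.   -8.4  62.6] yaw_y 2.15 z [-0.009  0.001 -1.   ] F [-4.7  2.8 -1.7] gap 0.116 j [-0.34  0.62  0.41  2.02 -0.43  0.59  0.41]
r 206.0520811544263 -0.6570195906963827
```

>>> send_rows:
  increments:
    - [0,0,-0.2,0,0,0]
    - [0,0,-0.4,0,0,0]
    - [0,0,-0.4,0,0,0]
    - [0,0,-0.4,0,0,0]

```text
clock: 28.7
tool_pos: [525.9, -8.2, 60.2]
ee_rot: [0.694, 0.72, -0.002, -0.004]
ft_force: [-9.7, 3.5, 26.3]
finger_gap: 0.116
```

>>> send_rows:
  increments:
    - [0,0,0.2,0,0,0]
    - [0,0,0.2,0,0,0]
    - [0,0,0.2,0,0,0]
    - [0,0,0.5,0,0,0]
    - [0,0,3,0,0,0]
    - [0,0,7,0,0,0]
    - [-2,1,12,0,0,0]
    - [-6,4,16,0,0,0]
  grip: 45

```text
clock: 29.7
tool_pos: [467.6, 30.2, 221.0]
ee_rot: [0.695, 0.719, -0.002, -0.003]
ft_force: [-0.9, 1.4, 0.5]
finger_gap: 0.454
```

>>> send_rows:
  increments:
    - [0,5,0,0,0,0]
    - [0,5,0,0,0,0]

```text
clock: 29.95
tool_pos: [467.5, 84.2, 221.5]
ee_rot: [0.692, 0.722, -0.001, -0.003]
ft_force: [0.2, -0.6, -0.1]
finger_gap: 0.45
```

```bash
python3 -c "
from h import *
a=cam('scene');b=cam('top');state()
import pickle;pickle.dump((a,b),open('p15.pkl','wb'))
for l in ['pin','pin_tip','bracket_hole','lug_hole','lid_handle']:
  A=place(a,l);B=place(b,l);print(l,A,B,tri(a,A[0][1],b,B[0][1]) if A and B else '')
save(a,'s15')
cv2.imwrite('pics/s15c.png',cv2.resize(a['image'][190:300,220:340],None,fx=6,fy=6,interpolation=cv2.INTER_CUBIC))
cv2.imwrite('pics/t15c.png',cv2.resize(b['image'][120:260,160:310],None,fx=5,fy=4.2,interpolation=cv2.INTER_CUBIC))"
```

```text
t 30.05 tcp [467.5  80.4 221. ] yaw_y 2.08 z [-0.007  0.001 -1.   ] F [ 0.4 -0.5  1.2] gap 0.45 j [-0.7   0.34  0.58  1.97 -0.24  0.9   0.05]
pin [(0.56, array([348.7232, 215.0016])), (0.52, array([171.1104, 166.1184]))] [(0.71, array([188.8768, 232.8192])), (0.44, array([190.1056, 244.8   ])), (0.36, array([211.712, 153.984]))] (array([410.53842084, 283.72251341,  52.02817255]), np.float64(25.262159380422656))
pin_tip [(0.65, array([356.096 , 222.2976]))] [(0.6, array([188.416 , 233.2032]))] (array([411.98171386, 302.5865122 ,  20.40128014]), np.float64(2.813794577505868))
bracket_hole [(0.81, array([289.4848, 228.2112]))] [] 
lug_hole [(0.74, array([317.7984, 270.7968])), (0.58, array([283.6992, 228.7872]))] [] 
lid_handle [(0.92, array([259.3792, 217.6896]))] [(0.75, array([269.1072, 197.7984]))] (array([525.6128616 ,  -3.07301403,  83.47744001]), np.float64(5.771950251337746))
```

View pics/s15.png

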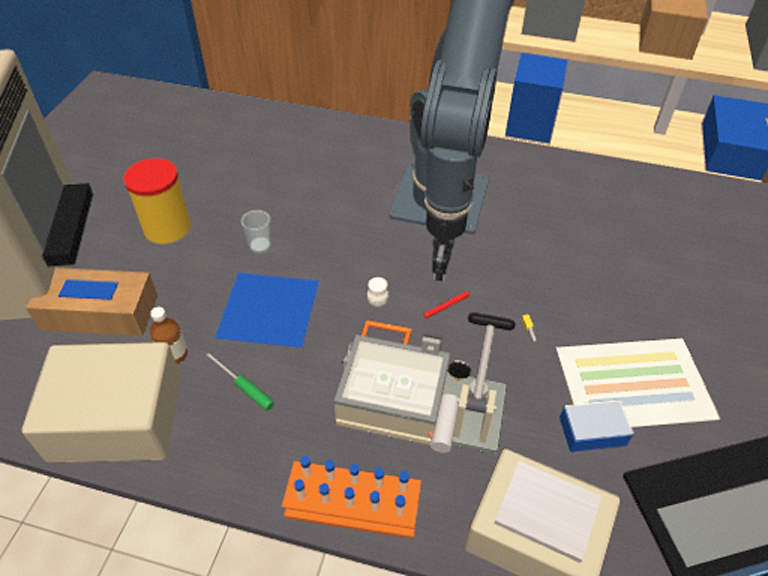

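View pics/s15c.png

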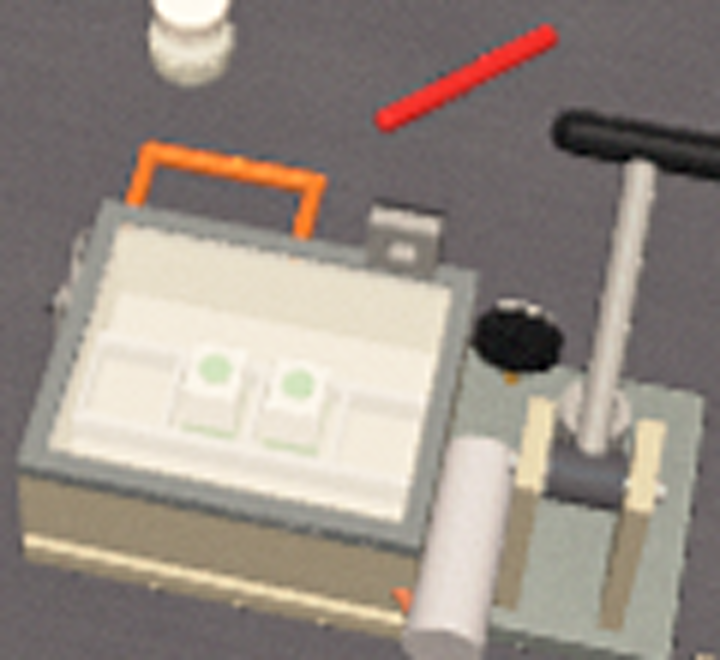

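View pics/t15c.png

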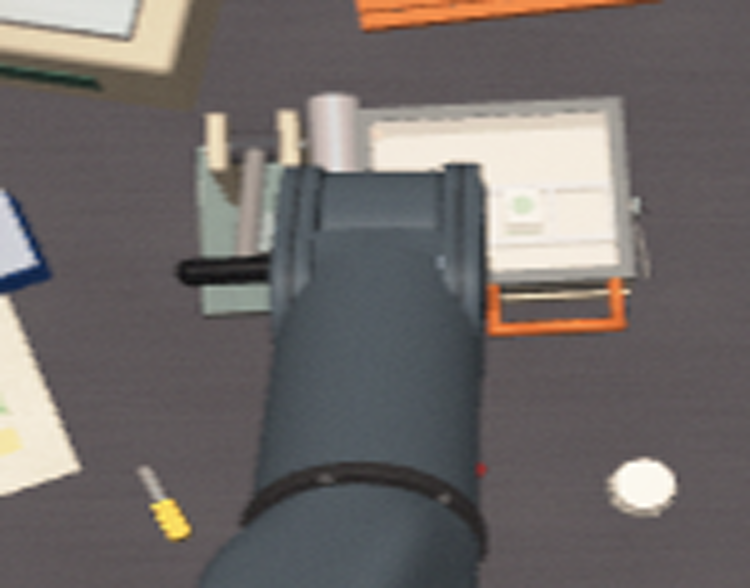

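```bash
cat > br.py <<'E'
from fit import *
q=np.load('press.npy');c,s=np.cos(q[2]),np.sin(q[2])
def onplane(p,uv,px):  # intersect with press x=px plane, return press coords
    C,d=ray(p,uv);n=np.array([c,s,0]);o=P2W((px,0,0))
    X=C+d*(((o-C)@n)/(d@n))[:,None]
    r=(X[:,:2]-q[:2])@np.array([[c,s],[-s,c]]).T
    return np.c_[r,X[:,2]]
if __name__=="__main__":
    print("scene hole",onplane(a,[S(439,190)],-85),"corners",onplane(a,[S(414,167),S(471,177)],-85))
    print("top hole",onplane(b,[T(350,533)],-97), "edges", onplane(b,[T(316,505),T(380,505),T(321,560),T(384,556)],-97))
    print("lug open",onplane(b,[T(313,104)],85+24-135*0.07), onplane(b,[T(284,80),T(349,74)],95))
    a2,b2=pickle.load(open('p15.pkl','rb'))
    U=lambda u,v:((u+.5)/6-.5+220,(v+.5)/6-.5+190)
    print("lug shut, hole",onplane(a2,[U(402,251)],-70),"corners",onplane(a2,[U(371,211),U(440,222)],-70),"bracket top corners",onplane(a2,[U(372,207),U(443,218)],-85))
E
python3 br.py
python3 - <<'E'
import sys;sys.path.insert(0,'.')
from br import *
def grab(p,x0,y0,x1,y1,n,f): cv2.imwrite(f'pics/{n}.png',cv2.resize(p["image"][y0:y1,x0:x1],None,fx=f,fy=f,interpolation=cv2.INTER_LANCZOS4))
grab(a,275,215,305,240,'zb1',22); grab(b,230,180,260,205,'zb2',22)
E
```

```text
scene hole [[-85.   58.9 107.3]] corners [[-85.   42.2 125.7]
 [-85.   77.4 126.2]]
top hole [[-97.   60.  104.1]] edges [[-97.   74.  175.9]
 [-97.   40.5 166.5]
 [-97.   80.5  38.7]
 [-97.   44.   38.6]]
lug open [[ 99.6  60.7 245.8]] [[ 95.   72.4 291.4]
 [ 95.   39.6 293.9]]
lug shut, hole [[-70.   59.  107.6]] corners [[-70.   41.4 136.2]
 [-70.   76.4 137.6]] bracket top corners [[-85.   40.  119.6]
 [-85.   76.6 121.3]]
```

View pics/zb1.png

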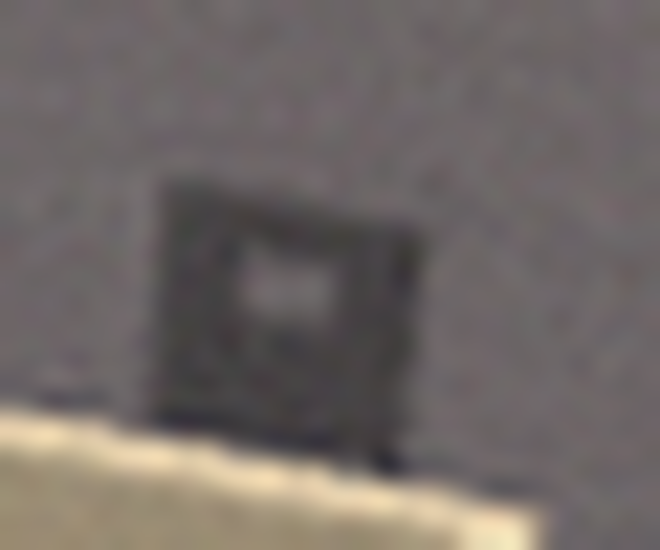

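View pics/zb2.png

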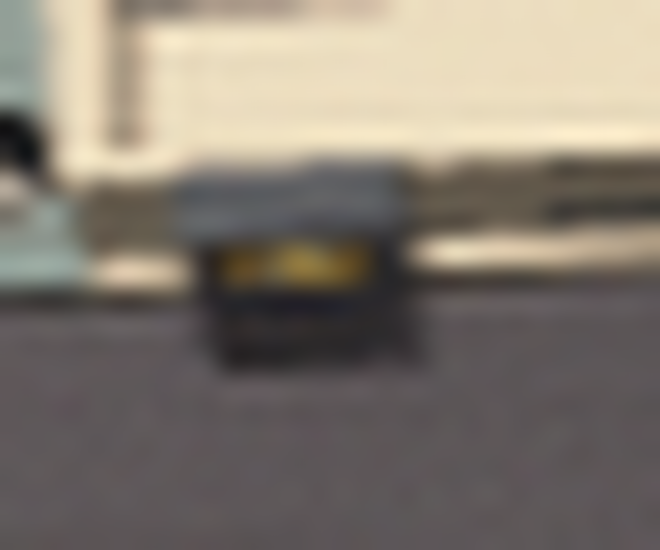

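```bash
cat > pfit.py <<'E'
from h import *
from cfit import box,soft
from scipy.optimize import minimize
def fitpin(pics,xy,th0):
    obs=[]
    for p in pics:
        u=proj(p,[xy[0],xy[1],8])[0];x0,y0=int(u[0])-14,int(u[1])-14
        im=p["image"][y0:y0+28,x0:x0+28].astype(float)
        f=np.clip((im[:,:,2]-im[:,:,0]-10)/120.,0,1); f/=max(1,f.max())
        obs.append((p,x0,y0,np.minimum(f/ (0.85*f.max()),1)))
    cost=lambda q:sum(((soft(p,x0,y0,28,28,proj(p,box(q[0],q[1],q[2],36,16,16)))-f)**2).sum() for p,x0,y0,f in obs)
    out=[]
    for th in(th0-15,th0,th0+15):
        t=np.radians(th);s=minimize(cost,[*xy,t],method="Nelder-Mead",options=dict(initial_simplex=np.array([[*xy,t],[xy[0]+6,xy[1],t],[xy[0],xy[1]+6,t],[*xy,t+.2]])))
        out.append((s.fun,s.x[0],s.x[1],np.degrees(s.x[2])))
    return np.array(sorted(out)[:2])
if __name__=="__main__":
    import pickle;np.set_printoptions(precision=2,suppress=True)
    for f in('p0.pkl','p15.pkl'):
        a,b=pickle.load(open(f,'rb'))
        print(fitpin((a,b),(374,285),25),fitpin((b,),(374,285),25),fitpin((a,),(374,285),25))
E
python3 pfit.py
python3 -c "
from h import *
print(P2W((-97,59.7,106)));go(374,285,120,115);go(374,285,120,-65)"
```

```text
[[ 13.05 373.36 283.58  25.03]
 [ 13.1  373.09 283.38  25.06]] [[  1.01 375.11 285.87  24.09]
 [  1.03 374.93 285.66  24.75]] [[  4.39 372.67 282.04  24.81]
 [  4.39 372.6  282.    24.45]]
[[ 12.93 373.59 283.65  25.71]
 [ 13.03 373.51 283.42  25.45]] [[  0.94 375.1  285.83  24.12]
 [  0.96 375.08 285.81  24.12]] [[  4.38 372.59 282.02  24.4 ]
 [  4.4  372.61 281.94  24.04]]
[546.3276154   91.54891977 106.        ]
t 30.55 tcp [467.6  79.9 220.9] yaw_y 1.96 z [-0.007  0.002 -1.   ] F [ 0.1 -0.4 -0.3] gap 0.453 j [-0.7   0.34  0.58  1.97 -0.24  0.9   0.05]
delta cm [ -9.36  20.51 -10.09] rot [ 0.006 -0.006  1.973] rows>= 10.6
t 30.55 tcp [467.6  79.9 220.9] yaw_y 1.96 z [-0.007  0.002 -1.   ] F [ 0.1 -0.4 -0.3] gap 0.453 j [-0.7   0.34  0.58  1.97 -0.24  0.9   0.05]
delta cm [ -9.36  20.51 -10.09] rot [-0.005 -0.005 -1.169] rows>= 6.3
```

>>> send_rows:
  increments:
    - [-1,3,-1,0,0,-0.16]
    - [-2.5,6,-2,0,0,-0.32]
    - [-4,9,-4,0,0,-0.48]
    - [-5.5,12,-6,0,0,-0.64]
    - [-7,15,-8,0,0,-0.8]
    - [-8,18,-10,0,0,-0.96]
    - [-9,20.5,-12,0,0,-1.11]
    - [-9.3,20.6,-13,0,0,-1.18]

```text
clock: 31.55
tool_pos: [373.5, 287.7, 89.6]
ee_rot: [0.977, 0.211, -0.0, -0.003]
ft_force: [-0.3, -0.9, 0.1]
finger_gap: 0.446
```

```bash
python3 -c "
from h import *
from pfit import fitpin
a=cam('scene');b=cam('top');go(374.7,285.2,3,-65.5)
save(a,'s16')
print(fitpin((a,),(374,285),25))
cv2.imwrite('pics/s16c.png',cv2.resize(a['image'][160:260,290:410],None,fx=6,fy=6,interpolation=cv2.INTER_CUBIC))"
```

```text
t 31.65 tcp [373.7 286.   89.9] yaw_y -65.62 z [-0.003  0.005 -1.   ] F [-0.5 -0.4  0.1] gap 0.45 j [-1.23  0.6   0.74  2.15 -0.7   0.65 -1.14]
delta cm [ 0.1  -0.08 -8.69] rot [-0.005 -0.003  0.002] rows>= 1.4
[[  4.32133026 372.60359497 281.98427482  24.62364058]
 [  4.32189927 372.64300994 281.95880161  24.60123256]]
```

View pics/s16c.png

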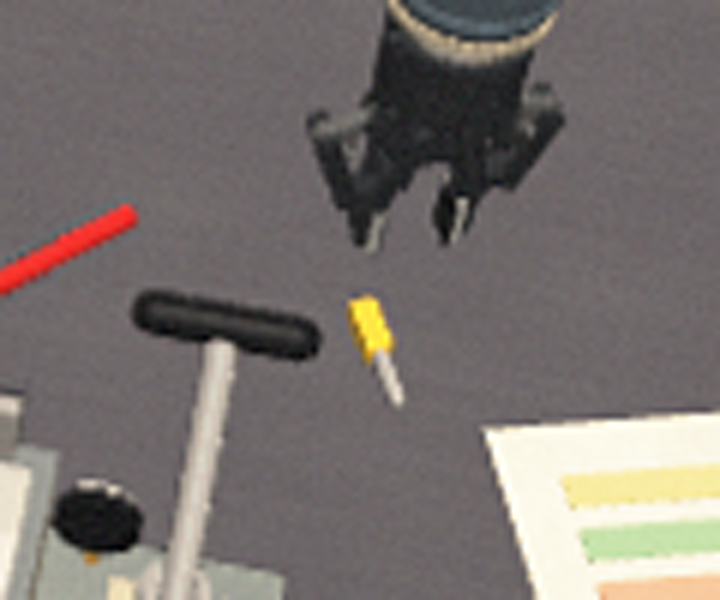

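>>> send_rows:
  increments:
    - [0,-0.1,-3,-0.005,-0.003,0]
    - [0.1,-0.1,-5.5,-0.005,-0.003,0]
    - [0.1,-0.1,-7.5,-0.005,-0.003,0]
    - [0.1,-0.1,-8.3,-0.005,-0.003,0]
    - [0.1,-0.1,-8.7,-0.005,-0.003,0]
    - [0.1,-0.1,-8.7,-0.005,-0.003,0]

```text
clock: 32.4
tool_pos: [375.0, 285.0, 3.3]
ee_rot: [0.977, 0.211, 0.0, -0.0]
ft_force: [0.0, 0.0, 0.9]
finger_gap: 0.451
```

```bash
python3 -c "
from h import *
a=cam('scene');state()
cv2.imwrite('pics/s17c.png',cv2.resize(a['image'][170:240,310:390],None,fx=9,fy=8.5,interpolation=cv2.INTER_CUBIC))"
```

```text
t 32.45 tcp [375.  285.1   3.4] yaw_y -65.61 z [ 0.001  0.001 -1.   ] F [-0.2  0.1  0.3] gap 0.449 j [-1.09  0.72  0.52  2.21 -0.89  0.44 -0.98]
```

View pics/s17c.png

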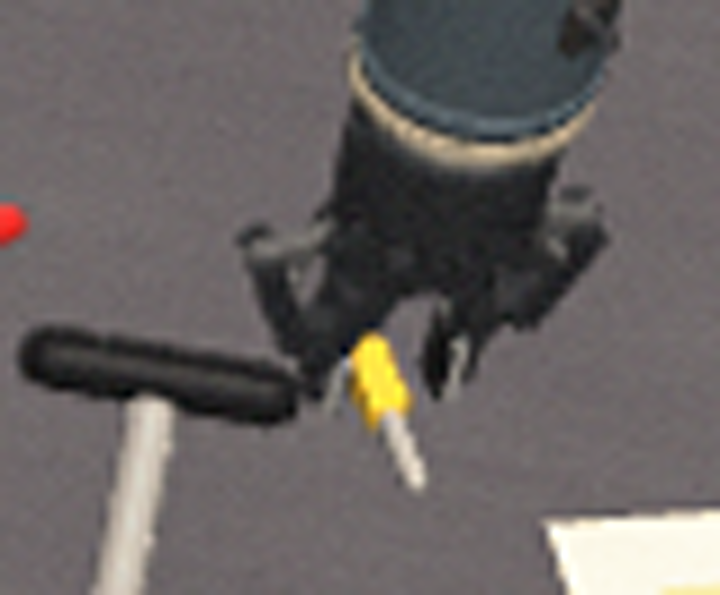

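>>> send_rows:
  increments:
    - [-0.1,-0.1,-0.1,0,0,0]
    - [-0.1,-0.1,-0.1,0,0,0]
    - [-0.1,-0.1,-0.1,0,0,0]
    - [-0.1,-0.1,-0.1,0,0,0]
    - [-0.1,-0.1,-0.1,0,0,0]
    - [-0.1,-0.1,-0.1,0,0,0]
  grip: 0

```text
clock: 33.2
tool_pos: [374.1, 284.2, 3.0]
ee_rot: [0.977, 0.211, 0.001, -0.0]
ft_force: [-1.2, -0.4, 6.9]
finger_gap: 0.171
```

>>> send_rows:
  increments:
    - [0,0,1,0,0,0]
    - [0,0,4,0,0,0]
    - [0,0,8,0,0,0]
    - [0.5,-1,10,0,0,-0.05]
    - [1,-3,11,0,0,-0.1]
    - [2,-6,11.5,0,0,-0.2]
    - [3,-9,11.5,0,0,-0.3]
    - [4,-12,11.5,0,0,-0.39]

```text
clock: 34.2
tool_pos: [413.9, 162.2, 118.0]
ee_rot: [1.0, 0.016, 0.001, -0.0]
ft_force: [0.3, -0.7, -0.7]
finger_gap: 0.165
```

```bash
python3 -c "
from h import *
a=cam('scene');b=cam('top');go(*(P2W((-97-54-30,59.7,100))),-87.9)
import pickle;pickle.dump((a,b),open('p18.pkl','wb'))
save(b,'t18');u=proj(a,robot.sense()['tool_pos'])[0].astype(int)-[40,45];print(u)
cv2.imwrite('pics/s18c.png',cv2.resize(a['image'][u[1]:u[1]+70,u[0]:u[0]+80],None,fx=9,fy=8.5,interpolation=cv2.INTER_CUBIC))"
```

```text
t 34.3 tcp [414.6 160.  118.2] yaw_y -88.45 z [ 0.002 -0.001 -1.   ] F [-0.6 -0.8 -0.7] gap 0.169 j [-1.07  0.57  0.9   2.19 -0.7   0.71 -1.22]
delta cm [ 4.78 -7.16 -1.82] rot [0.001 0.002 0.01 ] rows>= 1.4
[277 150]
```

View pics/s18c.png

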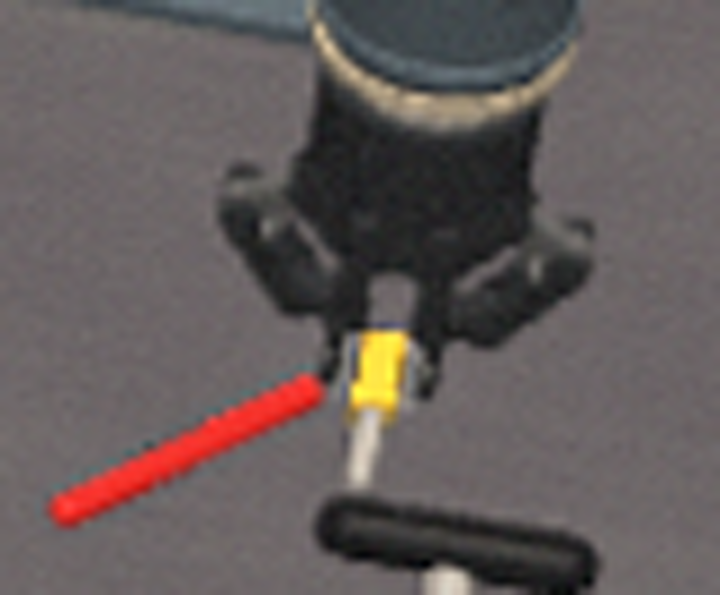

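>>> send_rows:
  increments:
    - [1,-2,-0.4,0,0.002,0.01]
    - [2,-4,-0.8,0,0.002,0.01]
    - [3.5,-6,-1.3,0,0.002,0.01]
    - [4.8,-7.2,-1.7,0,0.002,0.01]
    - [4.8,-7.2,-1.7,0,0.002,0.01]
    - [4.8,-7.2,-1.7,0,0.002,0.01]

```text
clock: 35.05
tool_pos: [461.7, 88.3, 101.1]
ee_rot: [1.0, 0.019, -0.0, 0.0]
ft_force: [0.1, 0.2, -0.2]
finger_gap: 0.167
```

```bash
python3 -c "
from h import *
a=cam('scene');b=cam('top');go(*(P2W((-97-54-30,59.7,101))),-87.9)
import pickle;pickle.dump((a,b),open('p19.pkl','wb'))
cv2.imwrite('pics/t19c.png',cv2.resize(b['image'][180:250,210:300],None,fx=8,fy=8,interpolation=cv2.INTER_CUBIC))
cv2.imwrite('pics/s19c.png',cv2.resize(a['image'][170:250,250:340],None,fx=8,fy=7,interpolation=cv2.INTER_CUBIC))"
```

```text
t 35.15 tcp [461.9  88.6 101.2] yaw_y -87.82 z [-0. -0. -1.] F [-0.2 -0.8 -0.4] gap 0.167 j [-0.83  0.61  0.83  2.14 -0.72  0.7  -1.04]
delta cm [ 0.05 -0.02 -0.02] rot [ 0.    -0.    -0.001] rows>= 0.0
```

View pics/s19c.png

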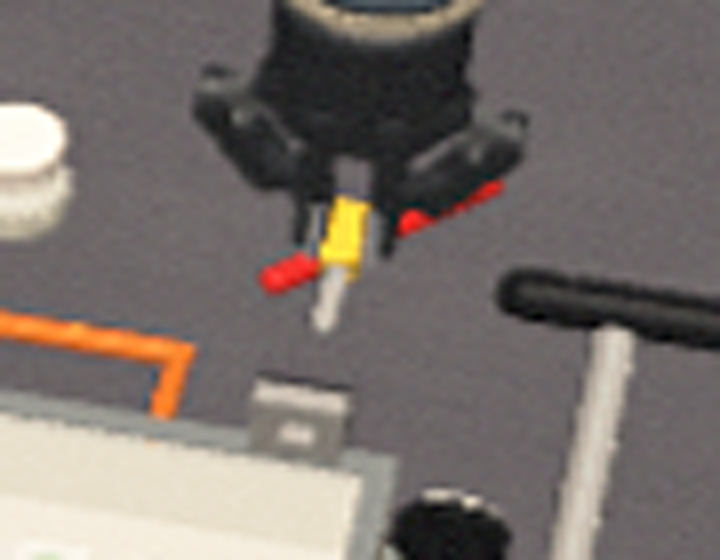

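View pics/t19c.png

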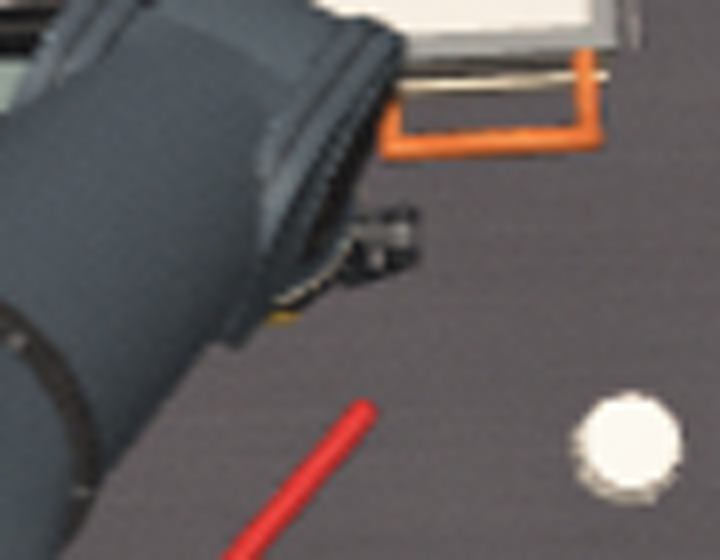

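```bash
python3 - <<'E'
from br import *
a2,b2=pickle.load(open('p19.pkl','rb'))
V=lambda u,v:((u+.5)/8-.5+250,(v+.5)/7-.5+170)
for x in(-131,-127,-123): print(x,onplane(a2,[V(323,326)],x))
print("shoulder",onplane(a2,[V(342,268)],-163),onplane(a2,[V(355,200)],-199))
print("lug hole",onplane(a2,[V(296,433)],-70),"lug edges",onplane(a2,[V(250,412),V(349,425)],-70), onplane(a2,[V(262,381),V(352,395)],-85))
W=P2W((-127,59.7,106));print((proj(a2,W)[0]-[250,170]+.5)*[8,7]-.5, (proj(a2,P2W((-163,59.7,106)))[0]-[250,170]+.5)*[8,7]-.5)
cv2.imwrite('pics/s19z.png',cv2.resize(a2['image'][190:240,275:310],None,fx=16,fy=11,interpolation=cv2.INTER_LANCZOS4))
E
```

```text
-131 [[-131.    58.7  106.9]]
-127 [[-127.    59.1  112. ]]
-123 [[-123.    59.4  117.1]]
shoulder [[-163.    60.6  110.1]] [[-199.    59.3  116.1]]
lug hole [[-70.   58.9 107.5]] lug edges [[-70.   40.6 117.3]
 [-70.   78.6 119.5]] [[-85.   42.2 120.7]
 [-85.   77.1 121.1]]
[323.5 334.4] [339.1 273.4]
```

View pics/s19z.png

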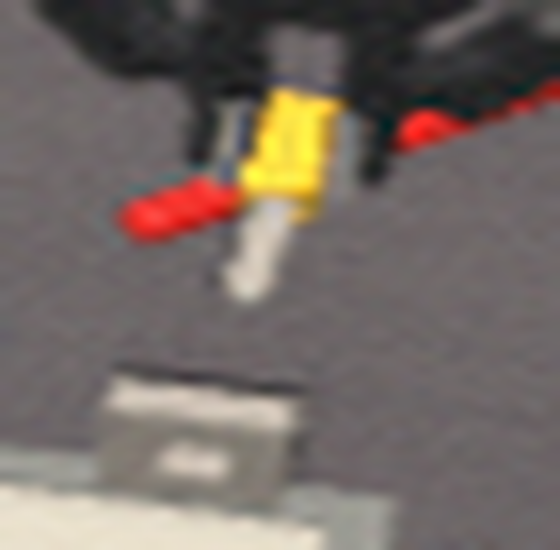

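>>> send_rows:
  increments:
    - [0.8,0,0,0,0,0]
    - [1.6,0.1,0,0,0,0]
    - [2.4,0.1,0,0,0,0]
    - [2.8,0.1,0,0,0,0]
    - [3.2,0.1,0,0,0,0]
    - [3.6,0.1,0,0,0,0]
    - [3.8,0.1,0,0,0,0]

```text
clock: 36.02
tool_pos: [500.1, 89.6, 101.2]
ee_rot: [1.0, 0.019, -0.0, 0.0]
ft_force: [0.1, -0.7, -1.1]
finger_gap: 0.17
```

```bash
python3 -c "
from h import *
a=cam('scene');go(*(P2W((-97-54,59.7,101))),-87.9)
cv2.imwrite('pics/s20z.png',cv2.resize(a['image'][190:240,270:310],None,fx=16,fy=11,interpolation=cv2.INTER_LANCZOS4))"
```

```text
t 36.08 tcp [500.3  89.6 101.2] yaw_y -87.82 z [-0.    -0.001 -1.   ] F [ 0.1 -0.  -0.9] gap 0.168 j [-0.79  0.65  0.83  2.05 -0.71  0.75 -1.05]
delta cm [-0.79 -0.01 -0.02] rot [ 0.001 -0.    -0.001] rows>= 0.1
```

View pics/s20z.png

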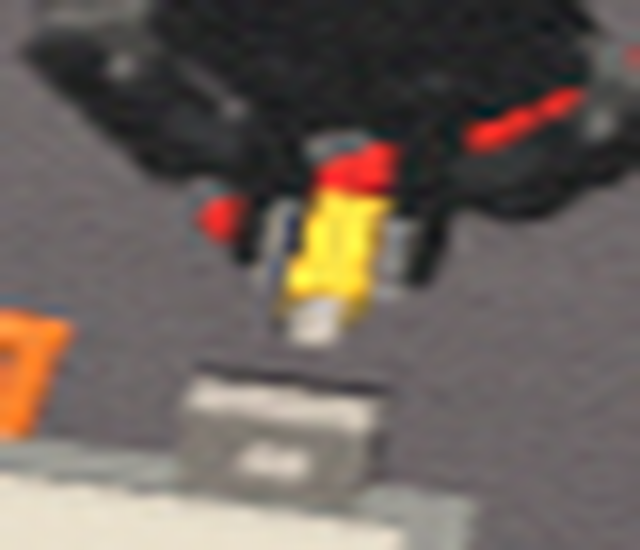

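>>> send_rows:
  increments:
    - [0.3,0,0,0,0,0]
    - [0.6,0,0,0,0,0]
    - [0.9,0,0,0,0,0]
    - [0.9,0,0,0,0,0]

```text
clock: 36.58
tool_pos: [509.5, 89.6, 101.2]
ee_rot: [1.0, 0.019, -0.0, 0.0]
ft_force: [-0.3, -0.2, -0.1]
finger_gap: 0.167
```

>>> send_rows:
  increments:
    - [0.3,0,0,0,0,0]
    - [0.6,0,0,0,0,0]
    - [0.9,0.1,0,0,0,0]
    - [1.2,0.1,0,0,0,0]
    - [1.5,0.1,0,0,0,0]
    - [1.5,0.1,0,0,0,0]

```text
clock: 37.33
tool_pos: [524.7, 90.5, 101.2]
ee_rot: [1.0, 0.019, 0.0, 0.0]
ft_force: [0.3, -0.3, 0.6]
finger_gap: 0.169
```

>>> send_rows:
  increments:
    - [0.2,0,0,0,0,0]
    - [0.4,0,0,0,0,0]
    - [0.5,0,0,0,0,0]
    - [0.6,0,0,0,0,0]
    - [0.7,0,0,0,0,0]
    - [0.7,0,0,0,0,0]

```text
clock: 38.08
tool_pos: [528.9, 90.6, 100.6]
ee_rot: [1.0, 0.019, -0.003, -0.0]
ft_force: [-9.5, -0.3, 4.5]
finger_gap: 0.168
```

```bash
python3 -c "
from h import *
a=cam('scene');go(*(P2W((-97-18,59.7,101))),-87.9)
cv2.imwrite('pics/s21z.png',cv2.resize(a['image'][190:240,270:310],None,fx=16,fy=11,interpolation=cv2.INTER_LANCZOS4))"
```

```text
t 38.12 tcp [528.9  90.5 100.6] yaw_y -87.84 z [-0.005  0.    -1.   ] F [-10.    0.2   5.2] gap 0.17 j [-0.76  0.69  0.82  1.97 -0.7   0.8  -1.06]
delta cm [-0.06  0.03  0.04] rot [-0.    -0.005 -0.001] rows>= 0.0
```

View pics/s21z.png

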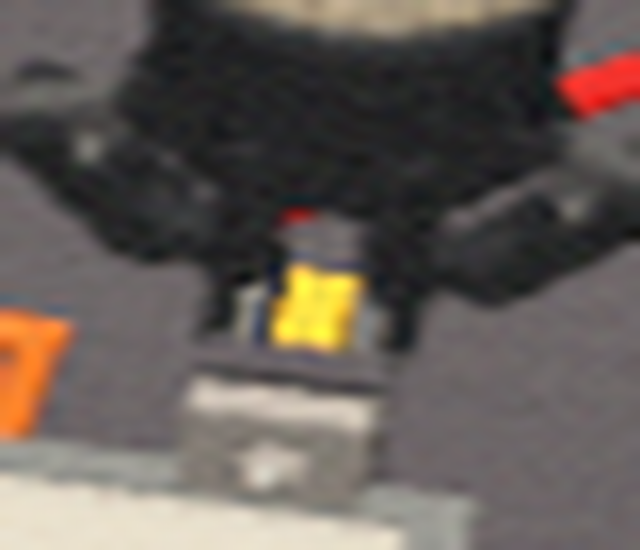

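>>> send_rows:
  increments:
    - [0.3,0,0,0,0,0]
    - [0.6,0,0,0,0,0]
    - [0.8,0,0,0,0,0]
    - [0.8,0,0,0,0,0]

```text
clock: 38.62
tool_pos: [529.0, 90.6, 99.5]
ee_rot: [1.0, 0.018, -0.01, -0.001]
ft_force: [-26.6, -0.0, 17.9]
finger_gap: 0.169
```

```bash
python3 -c "
from h import *
a=cam('scene');state()
cv2.imwrite('pics/s22z.png',cv2.resize(a['image'][190:240,270:310],None,fx=16,fy=11,interpolation=cv2.INTER_LANCZOS4))"
```

```text
t 38.67 tcp [529.   90.6  99.5] yaw_y -87.89 z [-0.02   0.002 -1.   ] F [-27.   -0.7  17.4] gap 0.164 j [-0.75  0.69  0.82  1.96 -0.7   0.82 -1.07]
```

View pics/s22z.png

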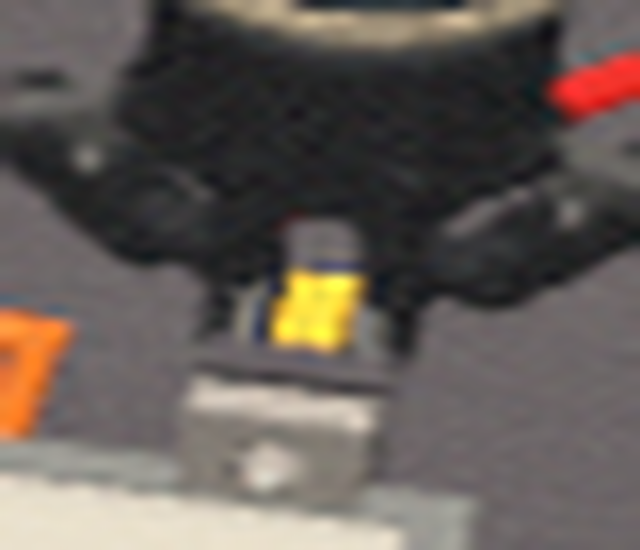

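>>> send_rows:
  increments:
    - [0,0,0.1,0,-0.02,0]
    - [0,0,0.1,0,-0.02,0]

```text
clock: 38.92
tool_pos: [528.9, 90.6, 100.6]
ee_rot: [1.0, 0.018, 0.0, -0.001]
ft_force: [-5.5, -2.0, -0.1]
finger_gap: 0.169
```

>>> send_rows:
  increments:
    - [0,0,0,0,0,0]
    - [0,0,0,0,0,0]
    - [0,0,0,0,0,0]
    - [0,0,1,0,0,0]
    - [0,0,3.5,0,0,0]
    - [-1,0,7,0,0,0]
    - [-4,0,11,0,0,0]
    - [-7,0,15,0,0,0]
  grip: 42

```text
clock: 39.92
tool_pos: [458.2, 90.1, 252.2]
ee_rot: [1.0, 0.018, 0.0, -0.001]
ft_force: [1.0, 1.2, 1.7]
finger_gap: 0.419
```

```bash
python3 -c "
from h import *
a=cam('scene');b=cam('top');state()
import pickle;pickle.dump((a,b),open('p23.pkl','wb'))
for l in ('pin','pin_tip','lever_handle','lever_pivot'):print(l,place(a,l)[:2],place(b,l)[:2])
cv2.imwrite('pics/s23z.png',cv2.resize(a['image'][190:240,270:310],None,fx=16,fy=11,interpolation=cv2.INTER_LANCZOS4))
save(b,'t23')"
```

```text
t 40.02 tcp [458.1  90.1 254. ] yaw_y -87.93 z [ 0.003  0.006 -1.   ] F [ 0.6 -0.6 -1. ] gap 0.418 j [-1.05  0.41  1.09  1.95 -0.44  1.03 -1.29]
pin [(0.59, array([290.6112, 217.8048]))] []
pin_tip [(0.5, array([297.4208, 203.712 ]))] [(0.23, array([245.7088, 187.3152]))]
lever_handle [(0.92, array([328.6016, 214.6944])), (0.3, array([252.3136, 197.9136]))] [(0.79, array([209.2032, 182.8992])), (0.66, array([341.4016, 156.7104]))]
lever_pivot [(0.86, array([321.3824, 271.9104]))] [(0.93, array([210.688 , 154.5984])), (0.68, array([377.4976, 258.8928]))]
```

View pics/s23z.png

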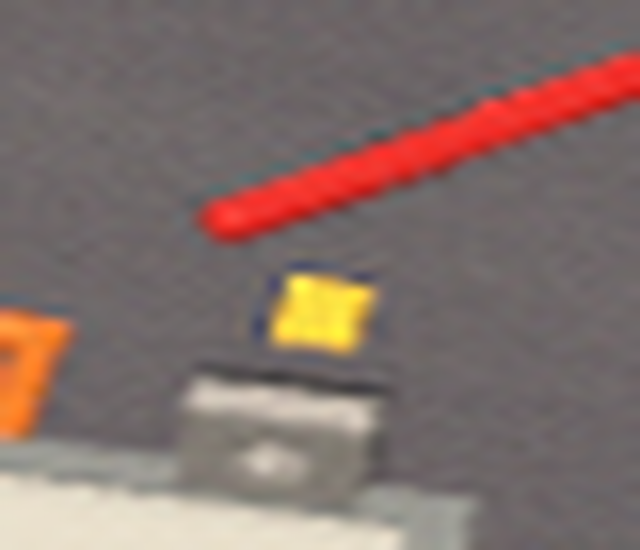

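View pics/t23.png

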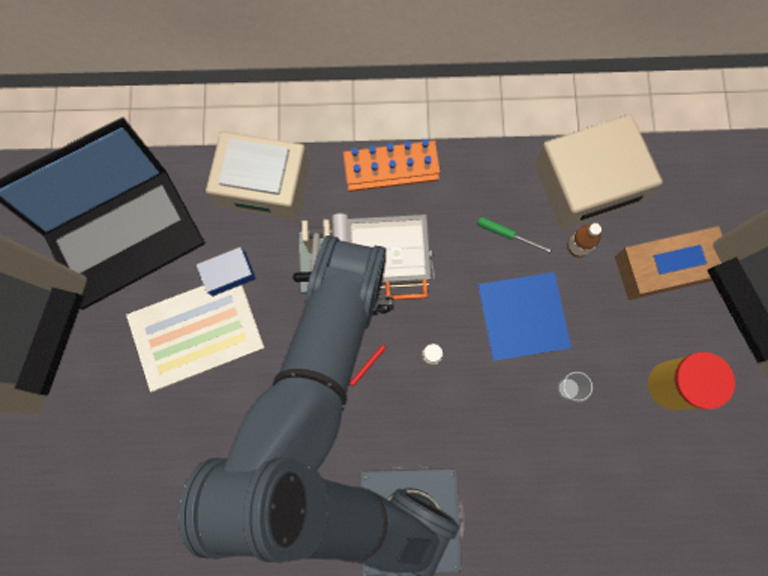

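```bash
python3 - <<'E'
from br import *
a2,b2=pickle.load(open('p23.pkl','rb'))
im=cv2.resize(a2['image'][190:240,270:310],None,fx=16,fy=11,interpolation=cv2.INTER_LANCZOS4)
for off,col in((0,(0,255,0)),(-6,(255,0,0))):
    pts=[P2W((-97+off+x,59+y,113.0)) for x,y in((0,8),(0,-8),(-36,-8),(-36,8))]
    p=(proj(a2,pts)-[270,190]+.5)*[16,11]-.5
    print(off,p)
    cv2.polylines(im,[p.astype(int)],True,col,1)
p=(proj(a2,[P2W((-85,59.7+y,z)) for y,z in((18,126),(-18,126))]+[P2W((-97,59.7+y,126)) for y in(-18,18)])-[270,190]+.5)*[16,11]-.5
cv2.polylines(im,[p.astype(int)],True,(0,0,255),1)
p=(proj(a2,[P2W((-61,59.5,105)),P2W((-67,59.5,105)),P2W((-70,59.5,106))])-[270,190]+.5)*[16,11]-.5
for c_ in p: cv2.circle(im,tuple(int(v) for v in c_),3,(255,255,0),-1)
cv2.imwrite('pics/s23o.png',im)
E
```

```text
0 [[340.4 378. ]
 [258.6 367.6]
 [291.5 269.1]
 [372.  279.1]]
-6 [[345.7 361.3]
 [264.2 351. ]
 [296.8 253. ]
 [377.1 263. ]]
```

View pics/s23o.png

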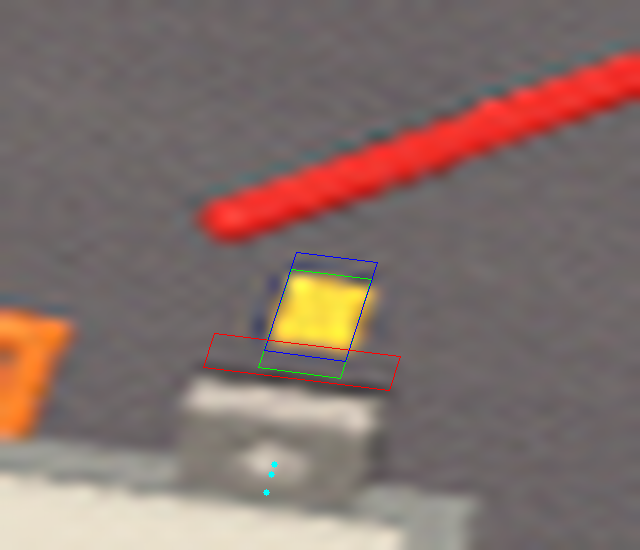

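```bash
python3 - <<'E'
from br import *
a2,b2=pickle.load(open('p23.pkl','rb'))
print(P2W((-84,170,0)), atz(b,[T(121,483)],205), atz(a,[S(638,120)],205))
print("pivot scene@115",atz(a2,[(321.4,271.9)],115),atz(b2,[(210.7,154.6)],115))
go(554,202,240,-87.9)
E
```

```text
[555.2 202.3   0. ] [[553.5 204.9 205. ]] [[551.3 200.9 205. ]]
pivot scene@115 [[690.9 218.2 115. ]] [[685.4 208.3 115. ]]
t 40.42 tcp [459.   90.3 250. ] yaw_y -87.94 z [-0.  0. -1.] F [-0.1  0.1  0.5] gap 0.422 j [-1.   0.4  1.1  1.9 -0.4  1.  -1.3]
delta cm [ 9.5 11.2 -1. ] rot [-0. -0.  0.] rows>= 2.4
```

>>> send_rows:
  increments:
    - [2,3,0,0,0,0]
    - [4,6,0,0,0,0]
    - [7,9,0,0,0,0]
    - [9.4,11.3,-0.5,0,0,0]
    - [9.4,11.3,-1.5,0,0,0]
    - [9.4,11.3,-2,0,0,0]
    - [9.4,11.3,-2,0,0,0]
  grip: 0

```text
clock: 41.3
tool_pos: [552.3, 202.2, 229.7]
ee_rot: [1.0, 0.017, -0.001, -0.001]
ft_force: [0.4, 0.3, 1.0]
finger_gap: 0.004
```

```bash
python3 -c "
from h import *
a=cam('scene');state()
cv2.imwrite('pics/s24.png',cv2.resize(a['image'][170:290,250:380],None,fx=5.5,fy=4.8,interpolation=cv2.INTER_CUBIC))"
```

```text
t 41.35 tcp [552.6 202.4 230.1] yaw_y -88.01 z [-0.001  0.001 -1.   ] F [ 0.1 -0.1 -0.4] gap -0.004 j [-1.    0.63  0.98  1.7  -0.57  1.13 -1.39]
```

View pics/s24.png

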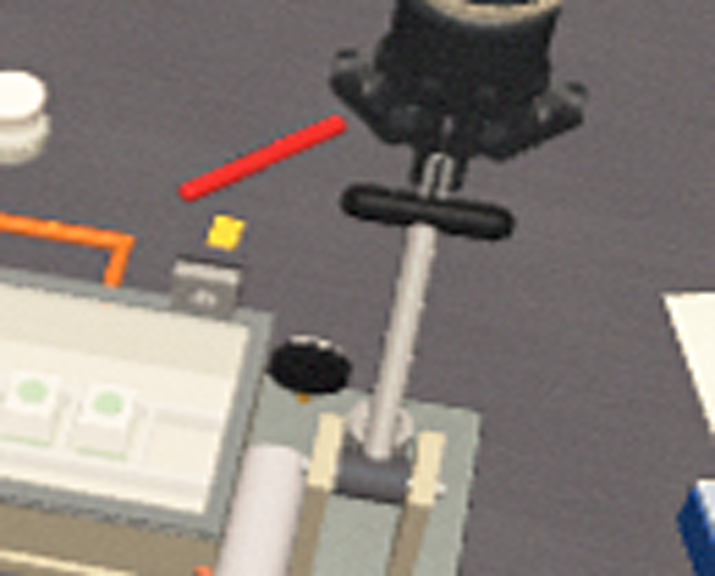

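>>> send_rows:
  increments:
    - [0,0,-1.4,0,0,0]
    - [-0.8,0,-2.9,0,0,0]
    - [-1.6,-0.1,-4.6,0,0,0]
    - [-2.2,-0.1,-6.5,0,0,0]
    - [-2.6,-0.1,-8.8,0,0,0]
    - [-2.8,-0.1,-10.8,0,0,0]
    - [-2.7,-0.1,-12.6,0,0,0]
    - [-2.5,-0.1,-13.8,0,0,0]

```text
clock: 42.35
tool_pos: [525.6, 201.4, 91.6]
ee_rot: [1.0, 0.017, -0.002, -0.001]
ft_force: [-22.6, -0.2, 64.2]
finger_gap: 0.002
```

>>> send_rows:
  increments:
    - [0,0,-0.3,0,0,0]
    - [0,0,-0.6,0,0,0]
    - [0,0,-0.6,0,0,0]

```text
clock: 42.72
tool_pos: [525.6, 201.4, 90.9]
ee_rot: [1.0, 0.017, -0.001, -0.004]
ft_force: [-23.6, -1.1, 75.4]
finger_gap: 0.002
```

```bash
python3 -c "
from h import *
a=cam('scene');state()
cv2.imwrite('pics/s25.png',cv2.resize(a['image'][170:290,250:380],None,fx=5.5,fy=4.8,interpolation=cv2.INTER_CUBIC))"
```

```text
t 42.77 tcp [525.6 201.4  90.9] yaw_y -88.09 z [-0.003  0.009 -1.   ] F [-23.4   0.4  74.1] gap 0.001 j [-0.94  0.74  0.83  1.92 -0.75  0.83 -1.23]
```

View pics/s25.png

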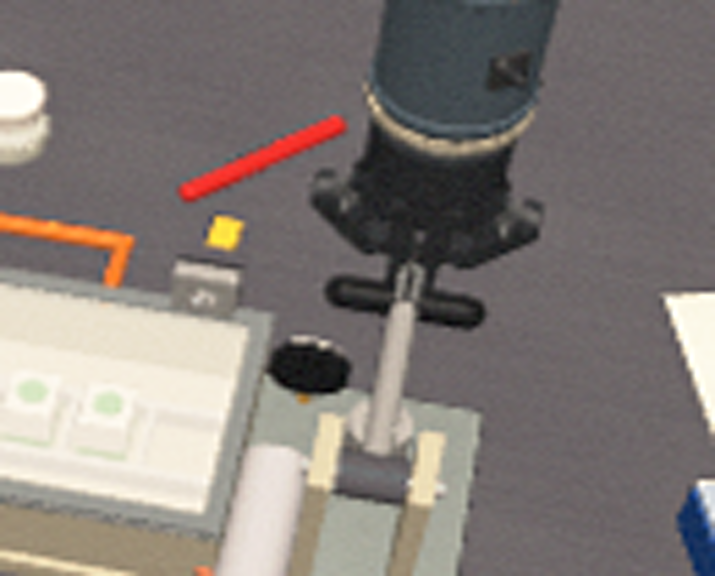

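>>> send_rows:
  increments:
    - [0,0,1,0,0,0]
    - [-0.1,0,3,0,0,0]
    - [0,0,5.5,0,0,0]
    - [0.5,0.1,8,0,0,0]
    - [1.5,0.1,10.5,0,0,0]
    - [2.5,0.1,13,0,0,0]
    - [2.6,0.1,14.2,0,0,0]
    - [2.6,0.1,14.2,0,0,0]

```text
clock: 43.78
tool_pos: [551.3, 202.3, 232.8]
ee_rot: [1.0, 0.017, -0.001, -0.005]
ft_force: [-1.3, -0.3, -0.1]
finger_gap: -0.001
```

>>> send_rows:
  increments:
    - [0,0,0,0,0,0]
    - [0,0,0,0,0,0]
    - [0,0,0,0,0,0]
    - [0,0,0,0,0,0]
    - [0,0,0,0,0,0]
    - [0,0,0,0,0,0]

```text
clock: 44.52
tool_pos: [551.3, 202.3, 232.8]
ee_rot: [1.0, 0.017, -0.001, -0.005]
ft_force: [-0.2, 0.3, 0.0]
finger_gap: 0.002
```

```bash
python3 -c "
from h import *
a=cam('scene');state()
cv2.imwrite('pics/s26.png',cv2.resize(a['image'][170:290,250:380],None,fx=5.5,fy=4.8,interpolation=cv2.INTER_CUBIC))"
```

```text
t 44.58 tcp [551.3 202.3 232.8] yaw_y -88.08 z [-0.002  0.009 -1.   ] F [ 0.4 -0.2 -0.9] gap -0.005 j [-1.    0.62  0.98  1.7  -0.57  1.14 -1.39]
```

View pics/s26.png

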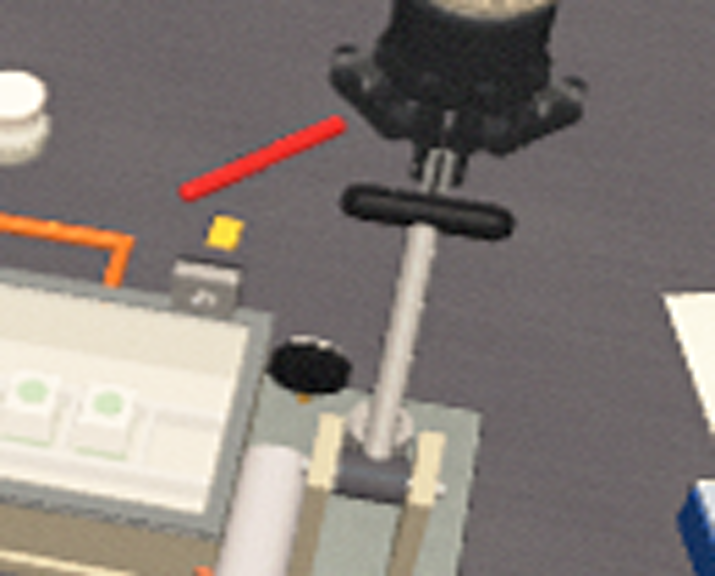

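The lever is fully back up (bar at the same pixels as at rest). Second stroke, ending softer.

>>> send_rows:
  increments:
    - [0.1,0,-1.7,0,0,0]
    - [-0.7,0,-3.2,0,0,0]
    - [-1.5,-0.1,-4.9,0,0,0]
    - [-2.1,-0.1,-6.8,0,0,0]
    - [-2.5,-0.1,-9.1,0,0,0]
    - [-2.7,-0.1,-11.1,0,0,0]
    - [-2.6,-0.1,-12.9,0,0,0]
    - [-2.5,-0.1,-13.9,0,0,0]

```text
clock: 45.58
tool_pos: [524.8, 201.4, 92.4]
ee_rot: [1.0, 0.017, -0.003, -0.005]
ft_force: [-15.5, 1.1, 46.8]
finger_gap: -0.005
```

>>> send_rows:
  increments:
    - [0,0,-0.1,0,0,0]
    - [0,0,-0.2,0,0,0]
    - [0,0,-0.2,0,0,0]

```text
clock: 45.95
tool_pos: [524.7, 201.4, 92.5]
ee_rot: [1.0, 0.016, -0.002, -0.006]
ft_force: [-11.8, 0.3, 41.3]
finger_gap: 0.0
```

>>> send_rows:
  increments:
    - [0,0,1,0,0,0]
    - [-0.1,0,3,0,0,0]
    - [0,0,5.5,0,0,0]
    - [0.5,0.1,8,0,0,0]
    - [1.5,0.1,10.5,0,0,0]
    - [2.5,0.1,13,0,0,0]
    - [2.6,0.1,14.2,0,0,0]
    - [2.6,0.1,14.2,0,0,0]

```text
clock: 46.95
tool_pos: [550.4, 202.4, 234.1]
ee_rot: [1.0, 0.016, -0.003, -0.006]
ft_force: [-0.5, -0.9, -0.5]
finger_gap: -0.001
```

>>> send_rows:
  increments:
    - [0,0,0,0,0,0]
    - [0,0,0,0,0,0]
    - [0,0,0,0,0,0]
    - [0,0,0,0,0,0]
    - [0,0,0,0,0,0]
    - [0,0,0,0,0,0]

```text
clock: 47.7
tool_pos: [550.5, 202.4, 234.1]
ee_rot: [1.0, 0.016, -0.003, -0.006]
ft_force: [0.7, 1.1, -0.3]
finger_gap: -0.001
```

```bash
python3 -c "
from h import *
a=cam('scene');state()
cv2.imwrite('pics/s27.png',cv2.resize(a['image'][170:290,250:380],None,fx=5.5,fy=4.8,interpolation=cv2.INTER_CUBIC))"
```

```text
t 47.75 tcp [550.4 202.4 234.1] yaw_y -88.12 z [-0.005  0.013 -1.   ] F [ 0.1 -0.7 -0.1] gap -0.002 j [-0.99  0.62  0.98  1.7  -0.57  1.14 -1.39]
```

View pics/s27.png

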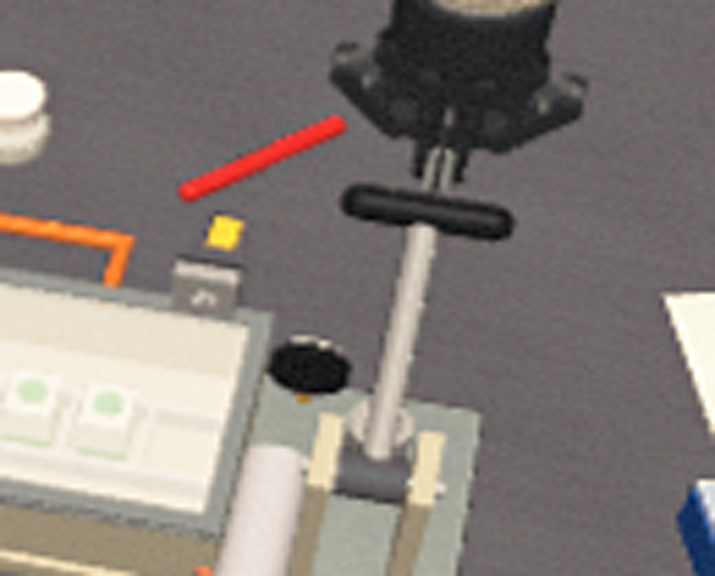

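Up again. Third stroke.

>>> send_rows:
  increments:
    - [0.2,0,-1.8,0,0,0]
    - [-0.6,0,-3.3,0,0,0]
    - [-1.4,-0.1,-5.0,0,0,0]
    - [-2.0,-0.1,-6.9,0,0,0]
    - [-2.4,-0.1,-9.2,0,0,0]
    - [-2.6,-0.1,-11.2,0,0,0]
    - [-2.5,-0.1,-13.0,0,0,0]
    - [-2.4,-0.1,-14.0,0,0,0]

```text
clock: 48.75
tool_pos: [524.8, 201.6, 92.6]
ee_rot: [1.0, 0.016, -0.004, -0.006]
ft_force: [-13.3, 0.9, 43.0]
finger_gap: 0.005
```

>>> send_rows:
  increments:
    - [0,0,-0.1,0,0,0]
    - [0,0,-0.2,0,0,0]
    - [0,0,-0.2,0,0,0]

```text
clock: 49.12
tool_pos: [524.8, 201.6, 92.6]
ee_rot: [1.0, 0.016, -0.004, -0.008]
ft_force: [-11.7, 0.2, 40.6]
finger_gap: 0.0
```

>>> send_rows:
  increments:
    - [0,0,1,0,0,0]
    - [-0.1,0,3,0,0,0]
    - [0,0,5.5,0,0,0]
    - [0.5,0.1,8,0,0,0]
    - [1.5,0.1,10.5,0,0,0]
    - [2.5,0.1,13,0,0,0]
    - [2.6,0.1,15,0,0,0]
    - [2.6,0.1,17,0,0,0]

```text
clock: 50.12
tool_pos: [550.7, 202.5, 262.2]
ee_rot: [1.0, 0.016, -0.004, -0.008]
ft_force: [0.9, -0.2, 0.5]
finger_gap: -0.0
```

>>> send_rows:
  increments:
    - [-3,0,2,0,0,0]
    - [-6,0,2,0,0,0]
    - [-10,0,2,0,0,0]
    - [-12,2,2,0,0,0]
    - [-12,5,2,0,0,0]
    - [-12,8,2,0,0,0]
    - [-12,10,2,0,0,0]
    - [-12,10,2,0,0,0]

```text
clock: 51.12
tool_pos: [430.5, 303.5, 281.4]
ee_rot: [1.0, 0.017, -0.005, -0.007]
ft_force: [0.0, -0.3, 0.4]
finger_gap: -0.002
```

```bash
python3 -c "
from h import *
a=cam('scene');b=cam('top');state()
save(b,'t28')
cv2.imwrite('pics/s28.png',cv2.resize(a['image'][170:290,220:380],None,fx=4.8,fy=4.8,interpolation=cv2.INTER_CUBIC))
cv2.imwrite('pics/t28c.png',cv2.resize(b['image'][110:230,180:310],None,fx=5.5,fy=4.8,interpolation=cv2.INTER_CUBIC))"
```

```text
t 51.23 tcp [430.9 301.3 282. ] yaw_y -88.22 z [-0.009  0.014 -1.   ] F [-0.4 -0.5 -0.9] gap -0.001 j [-1.38  0.5   1.1   1.77 -0.5   1.18 -1.67]
```

View pics/s28.png

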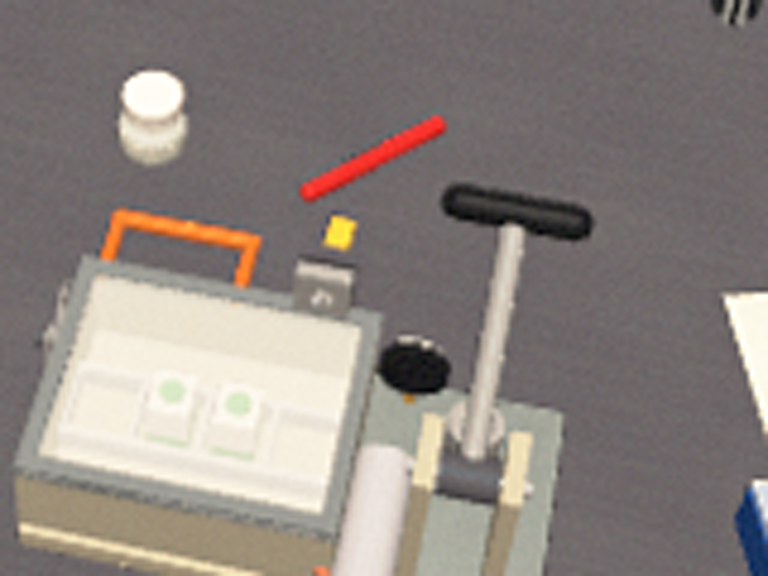

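View pics/t28c.png

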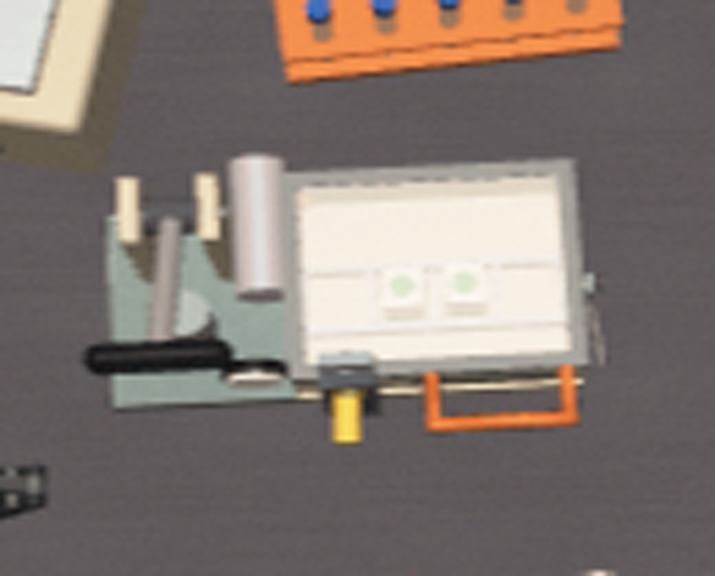

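```bash
python3 -c "
from cell import robot
print(robot.finish_job())"
```

```text
the job is handed in; nothing more can be done
None
```

The job is done and handed in. It used about 51 s of the 210 s allowed, and the hand-in gave no verdict.

- **Cartridges:** only two were on the bench. Both stand upright in the two middle pockets and show through the closed lid in the last pictures.
- **Stay and lid:** I pushed the knuckle down about 30 mm and saw it fold. I then led the lid down by its handle until it met its stop at about 26 N. It looked level when I let go and still does.
- **Pin:** it slid through the bracket and lug without resistance. It stopped dead about 1 mm from the position I had worked out for home, and held there at 27 N. The last top picture shows the handle right up against the bracket.
- **Lever:** three strokes, each down to the stop. It was back at its rest position after each one, checked in a picture each time.
- **Other things on the bench:** none looked moved in the last pictures, and the robot was touching nothing at hand-in.

**Checks that disagreed or ran high:**
- The two cameras disagreed by 3 to 4 mm on positions, so I steered by the top view and by contact force.
- The first lever stroke pressed the stop with about 75 N, under the 120 N wrist limit. I eased the next two, which peaked at 43 to 47 N.

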